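# Secure the tube rotator's disc: run the hub nut home and lock it with its pin

### The job

The tube rotator's disc is on its sloping spindle but the winged hub nut has been left loose. Screw the nut down, turn after turn, to the last position before it bottoms where its slot lines up with the cross hole in the spindle, then take the red-handled lock pin from the blue tray and push it fully home through the slot and the hole. Do not knock the sample tubes on the disc, and leave the spanner, cup, petri dishes and slide box where they are.

Things in the scene. Friction and masses are not known exactly. Their poses are not given: they have to be found in the camera images.
- spindle: Fixed steel spindle of the tube rotator, 30 mm diameter, leaning 35 degrees from vertical, through a 300 mm white disc. Origin: on the axis, on the 84 mm hub face (10 mm proud of the disc face) where the nut bottoms. z points out of the disc along the spindle, whose end is at z = 44 mm (red line on it over the cross hole), y is level along the cross hole, x runs up the disc's slope.
- cross_hole (a point): Centre of the cross hole through the spindle, 28 mm above the hub face on the axis; a 12 mm square opening along the spindle's y axis, open on both sides. The pin may go in from either side. Axes as the spindle's.
- hub_nut (a joint): Turn of the nut, rad: 0 bottomed on the hub face, growing as it unscrews (anticlockwise seen from the spindle's free end); 12 mm along the spindle per turn. Starts at 7 to 12. Its slot lines up with the cross hole at 0.60, the wanted position; half a turn higher (3.74) the slot's floor still blocks the hole. Friction 0.22 N m; it stays where left.
- wing_a (a point): Middle of one wing of the nut, 58 mm from the axis, 14 mm above the nut's underside. Seen from the spindle's free end it stands anticlockwise of the spindle's x axis by (joint - 0.60) rad.
- wing_b (a point): The same on the other wing, half a turn round.
- drum_tubes: Six capped sample tubes fixed in the disc, parallel to the spindle, 118 mm from its axis: one towards +x of the spindle, one 30 degrees either side of it, and the same about -x; the cross-hole directions +y and -y are free. Caps 35 mm wide, tops 35 mm above the hub face. Origin and axes as the spindle's. Must not be knocked.
- lock_pin: Lock pin, 130 mm, 150 g: red square handle 50 x 20 x 20 mm with black bands, steel collar 20 mm wide and 6 mm long, 10 mm round steel shank 74 mm long with a tapered nose. Origin: centre of the handle, on the axis; x points to the nose (collar's face at 31 mm, nose at 105 mm). Starts flat on its handle in the tray, axis 10 mm above the tray floor.
- pin_mid (a point): Point on the pin's axis 30.5 mm ahead of the collar's face (61.5 mm from the pin's origin): at the centre of the cross hole when the pin is home, collar against the nut.
- tray: Shallow blue tray, fixed, 260 x 220 mm, walls 22 mm high, floor 5 mm thick; origin at the centre of its underside.
- spanner: 150 mm spanner lying in the tray beside the pin; leave it.
- cup: White plastic cup, 72 mm wide, 85 mm high, on the bench; leave it.
- petri_dishes: Stack of two closed petri dishes, 92 mm wide, 39 mm high, on the bench; leave it.
- slide_box: Green slide box, 100 x 160 x 40 mm, on the bench; leave it.
- rotator: White base of the tube rotator, fixed, 270 x 230 x 50 mm; origin at the centre of its underside; the disc faces its -x side. The spindle's origin is 30 mm towards -x and 190 mm up.
- nut_top (a point): On the axis, top of the dark steel nut, turning with it: 61 mm across, 38 mm high, underside 1.91 mm per rad of the joint above the hub face. One slot 14 mm wide, 18 mm deep right across the top, at right angles to the two orange wings. Wings 12 mm thick (16 mm round ends), out to 80 mm from the axis, 4 to 24 mm above the underside; at joint 0.60 they lie along the spindle's x axis.
There are look-alikes about, which are no part of the job. Leave any white look-alike of the lock_pin alone.

How it is judged:
By the outcome, as a careful person would: the job done as asked, in the order asked, and still so for the second after the job is handed in, with the robot touching nothing.
It also fails if it takes over 67 s, if anything falls off the work surface, if the arm or the gripper's body presses on something with over 40 N, if the wrist force passes 120 N, or if a joint passes its speed limit or range.

### The arm

A 7-joint arm with a two-finger parallel gripper is mounted at the origin on the work surface. World frame = base frame: x ahead of the robot, y to its left, z up, the work surface at z = 0. Lengths are in m, angles in rad, forces in N, time in s.
With the tool pointing down it reaches from about 0.425 to 0.8 m from the base axis. Payload 8.3 kg.
Tool frame: the origin (TCP) lies at the very end of the fingers, on their centre line; the grasp point (between the pads) lies 19 mm behind it (arm.grasp_offset is the distance from the TCP to the grasp point, in m); z points along the fingers, y is the line along which they close (so a half turn about z gives the same grasp; the last joint's range is limited). The gripper opens to 85 mm and grips with 20 to 120 N. Pads are 22 mm wide; open, the fingers measure 114 mm over their backs; the gripper's body (76 mm by 85 mm) begins 54 mm behind the grasp point. The pads swing forward as they close: fully open they stand 13 mm farther back than shut.
Start: joints at [-1.368, 0.383, 0.016, 1.37, -0.006, 1.388, -0.046], TCP at [0.164, 0.603, 0.231] pointing down, gripper open.
Joint ranges: [-2.95, 2.95], [-0.25, 2.06], [-1.52, 1.56], [0.18, 2.33], [-1.44, 4.58], [0.02, 2.06], [-3.01, 3.01]. Speed limits (rad/s): [2.39, 2.39, 3.01, 3.01, 3.14, 3.14, 3.14].

### API

Orientations are given as [roll, pitch, yaw] about the fixed x, y, z axes, in that order (R = Rz(yaw) Ry(pitch) Rx(roll)).
In Python, from station import arm gives the robot as it stands.
- The arm moves only by the tool carry_out, never from a script. Its argument "targets" is a list of rows, each an object with "translation": the shift along the tool's x, y, z in cm, a list of three; "angular": the turn, a rotation vector about the tool's x, y, z in rad, a list of three; "jaw": the closure, from -1 (fully open) to 1 (shut). A call has 1 to 8 rows; each row is the pose to reach, as a shift and turn from the pose commanded when the call began, along the tool's axes at that moment; what a row does not reach only later rows make up. A row lasts 1/10 s, in which the tool goes at most 50 mm and 8.59 degrees, less where a joint would pass 70% of its speed; a pose out of reach is approached as far as the arm can. A call with a gripper value outside its range is refused whole. The fingers move at their own pace and stop on an object; "newtons" is the grip in N (left out, the last holds). Time passes only in rows, so rows that repeat a pose let the fingers close. It gives the time, the measured TCP pose, the force, the opening and the grip force at its end, in the units of the state.
- arm.observe(): the state, without advancing time (a new reading comes with each control period).
- arm.capture(name): name is "scene" or "top" or "wrist"; returns (picture, depth): 480x640x3 uint8, blue, green, red; 480x640 float32, m along the optical axis (not along the pixel's ray), 0 where there is no reading.
- arm.camera_model(name): a dict with "vertical_fov" (degrees; the focal length in pixels is half the picture's height over the tangent of half this angle, whatever the lens; pixels are square), "cx", "cy" (the principal point, pixels), "pose" (4x4, takes a point from camera to world coordinates). Camera axes: x right, y up, looking along -z (the intrinsics and any distortion apply to the point x, -y, -z); pixel columns grow to the right and rows downward; lengths in m; the calibration is good to about 2 mm. A picture is of the moment at which its call begins: read the wrist's pose just before it. camera_model takes no time and is no camera call; for the wrist camera it gives the pose at the moment of the call.
- arm.hand_in(): hands the job in; it is judged then, once.
The state is a dict: "time": time; "joint_pos": joint angles; "joint_vel": joint speeds; "joint_torque": joint torques, N m; "eef_pos": TCP position; "orientation": TCP orientation; "contact_force": force on the tool from outside, world axes, zero at the start; "wrist_torque": the same for the moment, N m; "grip_width": finger opening in m; "grasp_force": force on a finger pad.
Only numpy, scipy, OpenCV 4.12 (cv2) and the standard library are available. Lean on these libraries where they do the work, as an engineer would, in place of code of your own. Each camera call takes 0.05 s, during which the arm holds its last target. There are 200 camera calls.

## Working session

There is one attempt and no reset: what is moved stays moved. The work goes in short steps, Python scripts to look and compute and a tool call to move; the robot and the scene stay as the last step left them, time stands still between calls to the robot, and variables do not carry over. Pictures are saved under pics/ and viewed, at most 12 in all, crops included, and the job is handed in when it is done.

Besides the shell and the picture viewer there is one more tool, called after "Call:" as name(argument=value, ...) on one line, values as JSON. carry_out: Moves the arm, as the interface text tells. Its arguments: {"type":"object","properties":{"targets":{"type":"array","items":{"type":"object","properties":{"translation":{"type":"array","items":{"type":"number"}},"angular":{"type":"array","items":{"type":"number"}},"jaw":{"type":"number"}}}},"newtons":{"type":"number"}},"required":["targets"]}

```bash
ls; mkdir -p pics; python3 - <<'E'
from station import arm
import cv2,numpy as np
for n in("scene","top"):
    p,d=arm.capture(n);m=arm.camera_model(n);cv2.imwrite(f"pics/{n}0.png",p);np.savez(f"{n}0.npz",p=p,d=d,T=m["pose"],f=240/np.tan(np.radians(m["vertical_fov"]/2)),cx=m["cx"],cy=m["cy"]);print(n,{k:v if k!='pose' else np.round(v,3).tolist() for k,v in m.items()})
m=arm.camera_model("wrist");print(m);print(arm.observe())
E
```

```text
pics
scene {'vertical_fov': 45.35108304819142, 'cx': 327.5934389065839, 'cy': 236.75142225380284, 'pose': [[-0.297, -0.757, 0.583, 1.332], [0.955, -0.225, 0.194, 0.112], [-0.016, 0.614, 0.789, 1.23], [0.0, 0.0, 0.0, 1.0]]}
top {'vertical_fov': 46.295130609119006, 'cx': 310.22000582176304, 'cy': 241.58264685157178, 'pose': [[0.011, 0.996, -0.083, 0.443], [-0.999, 0.008, -0.035, -0.155], [-0.034, 0.084, 0.996, 1.193], [0.0, 0.0, 0.0, 1.0]]}
{'vertical_fov': 68.63395185883401, 'cx': 320.328614056959, 'cy': 245.59196380807307, 'pose': array([[ 0.26240779, -0.92445258, -0.2766398 ,  0.09454783],
       [ 0.96495524,  0.25083385,  0.07709582,  0.62139404],
       [-0.0018808 , -0.28717557,  0.95787612,  0.37330071],
       [ 0.        ,  0.        ,  0.        ,  1.        ]])}
{'time': 0.1, 'joint_pos': array([-1.36789647,  0.38416648,  0.01638377,  1.37104143, -0.00631822,
        1.38818723, -0.04649922]), 'joint_vel': array([ 0.00066552, -0.00099562,  0.00118366, -0.00156176,  0.00082251,
       -0.00020973,  0.00223377]), 'joint_torque': array([ 1.77458031e-03, -6.29128790e+01,  8.46781600e-01, -3.72759068e+01,
        1.67650759e-02,  1.05022758e-02,  5.86365729e-06]), 'eef_pos': array([0.16402029, 0.6026311 , 0.23037464]), 'orientation': array([-3.13983891e+00,  1.05638034e-05,  2.87584562e+00]), 'contact_force': array([0.88114883, 0.32771699, 0.23157732]), 'wrist_torque': array([ 0.02198553, -0.02674179, -0.0075994 ]), 'grasp_force': 0.0, 'grip_width': 0.08539976077805747}
```

View pics/scene0.png

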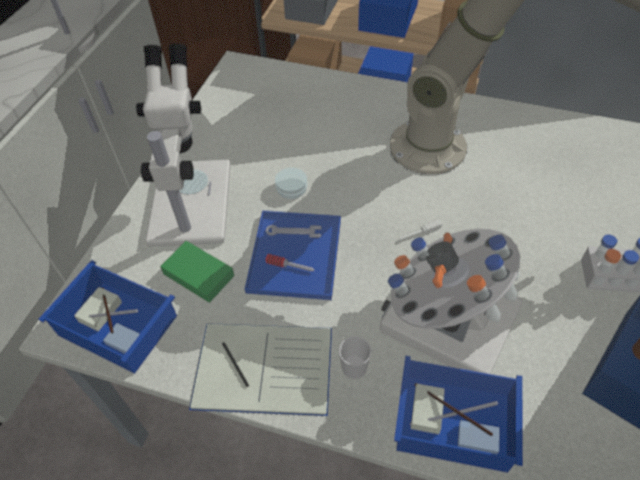

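View pics/top0.png

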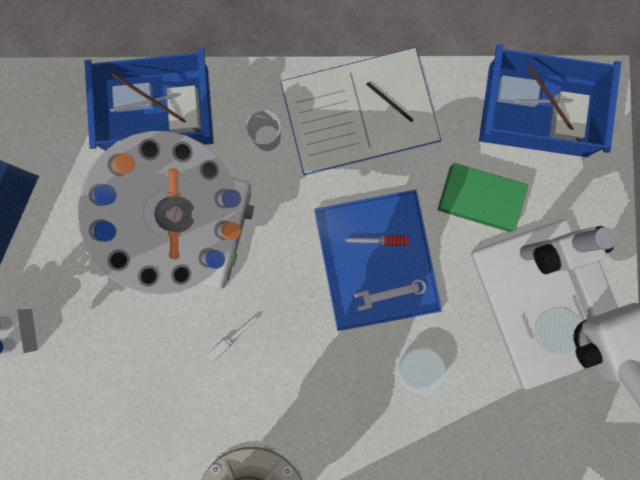

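Top view: the red-handled pin is at (396,240) with its nose to the left, and in the scene view it is at (275,261). Its look-alike is a white pin on the bench at top (235,335), scene (418,232). The pens at (390,100) and in the bins are no match. The nut is at top (174,213) with its wings along the image vertical.

```bash
cat > h.py <<'E'
import numpy as np,cv2
def load(n): return np.load(n+".npz")
def cloud(z):
    v,u=np.mgrid[0:480,0:640];d=z["d"]
    P=np.stack([(u-z["cx"])/z["f"]*d,-(v-z["cy"])/z["f"]*d,-d],-1)
    return P@z["T"][:3,:3].T+z["T"][:3,3]
def ray(z,u,v):
    r=z["T"][:3,:3]@np.array([(u-z["cx"])/z["f"],-(v-z["cy"])/z["f"],-1]);return z["T"][:3,3],r/np.linalg.norm(r)
def tri(obs):
    A=0;b=0
    for z,u,v in obs:
        o,r=ray(z,u,v);M=np.eye(3)-np.outer(r,r);A=A+M;b=b+M@o
    x=np.linalg.solve(A,b);return x
def proj(z,p):
    q=z["T"][:3,:3].T@(np.asarray(p)-z["T"][:3,3]);return z["cx"]+z["f"]*q[0]/-q[2],z["cy"]-z["f"]*q[1]/-q[2]
E
python3 - <<'E'
from h import *
rng=np.random.default_rng(0)
for n,c,r in(("top0",(162,212),85),("scene0",(450,275),75)):
    z=load(n);C=cloud(z);v,u=np.mgrid[0:480,0:640]
    m=((u-c[0])**2+(v-c[1])**2<r*r)&(z["d"]>0)
    P=C[m];P=P[P[:,2]>0.08];best=(0,)
    for _ in range(2000):
        a,b,e=P[rng.choice(len(P),3)];k=np.cross(b-a,e-a);k/=np.linalg.norm(k)+1e-12
        if k[2]<0:k=-k
        if abs(k[2]-.82)>.08: continue
        s=(abs((P-a)@k)<.002).sum()
        if s>best[0]:best=(s,k,a)
    s,k,a=best;I=P[abs((P-a)@k)<.003];c0=I.mean(0);k=np.linalg.svd(I-c0,full_matrices=False)[2][2];k*=np.sign(k[2])
    print(n,s,len(P),"normal",k,"tilt",np.degrees(np.arccos(k[2])),"az",np.degrees(np.arctan2(k[1],k[0])))
    # disc outline: ellipse fit in-plane
    ey=np.cross(k,[0,0,1.]);ey/=np.linalg.norm(ey);ey=-ey if ey[0]<0 else ey;ex=np.cross(ey,k)
    q=(I-c0)@np.stack([ex,ey]).T
    (cx,cy),rr=cv2.minEnclosingCircle(q.astype(np.float32));ctr=c0+cx*ex+cy*ey
    print(" disc centre",ctr,"R",rr,"ex",ex,"ey",ey)
    h=(P-ctr)@k; rad=np.linalg.norm((P-ctr)-np.outer(h,k),axis=1)
    for lo,hi in((0,10),(12,18),(19,30),(33,41),(50,76),(105,130)):
        w=h[(rad>lo/1e3)&(rad<hi/1e3)];print("  r",lo,hi,len(w),np.round(np.percentile(w,[5,25,50,75,95])*1e3,1))
z=load("top0")
# tray & pin depth
C=cloud(z)
for u,v in((396,240),(365,240),(350,270),(400,280),(175,213),(173,180),(174,245),(265,130),(235,335)):print((u,v),np.round(C[v,u],4))
p=z["p"];cv2.imwrite("pics/crop1.png",np.hstack([cv2.resize(p[150:280,100:250],None,fx=2.6,fy=2.6,interpolation=2)[:338],cv2.resize(p[190:320,310:460],None,fx=2.6,fy=2.6,interpolation=2)]))
E
```

```text
top0 11253 20773 normal [-0.1322897  -0.56014507  0.81776338] tilt 35.138478259768206 az -103.28808527824165
 disc centre [0.57847674 0.14634208 0.1825023 ] R 0.14992161095142365 ex [-0.18796075 -0.79586914 -0.57555457] ey [ 0.97322669 -0.22984736 -0.        ]
  r 0 10 97 [50.6 52.7 54.  55.  56.4]
  r 12 18 184 [49.4 51.6 54.9 69.2 72. ]
  r 19 30 698 [ 9.5 52.7 69.3 71.  72.8]
  r 33 41 413 [ 6.2  9.2 10.8 13.6 56.7]
  r 50 76 2995 [-3.  -1.3  0.1  1.6 54.7]
  r 105 130 5838 [-2.5 -0.2  1.5 39.3 46.2]
scene0 4864 10566 normal [-0.13303658 -0.55801505  0.81909735] tilt 35.00546288492335 az -103.40958378818299
 disc centre [0.57957323 0.14481679 0.18427362] R 0.15127961337566376 ex [-0.18995737 -0.79676638 -0.57365454] ey [ 0.9727371  -0.23191062 -0.        ]
  r 0 10 1 [14.2 14.2 14.2 14.2 14.2]
  r 12 18 161 [ 8.9 13.4 57.7 67.2 71. ]
  r 19 30 529 [ 8.5 35.6 58.3 69.1 72. ]
  r 33 41 265 [-0.8  5.5  9.4 11.8 56.8]
  r 50 76 1527 [-111.    -3.3   -0.6    1.1   53.5]
  r 105 130 3330 [-46.1  -0.2   2.5  33.4  45.7]
(396, 240) [ 0.5458 -0.2927  0.0247]
(365, 240) [ 0.5457 -0.2288  0.0199]
(350, 270) [ 0.4833 -0.1983  0.0043]
(400, 280) [ 0.4633 -0.3036  0.0028]
(175, 213) [0.5718 0.1146 0.2316]
(173, 180) [0.6285 0.1177 0.2393]
(174, 245) [0.5167 0.1174 0.2216]
(265, 130) [ 0.7846 -0.0129  0.0048]
(235, 335) [0.3447 0.0414 0.0122]
```

View pics/crop1.png

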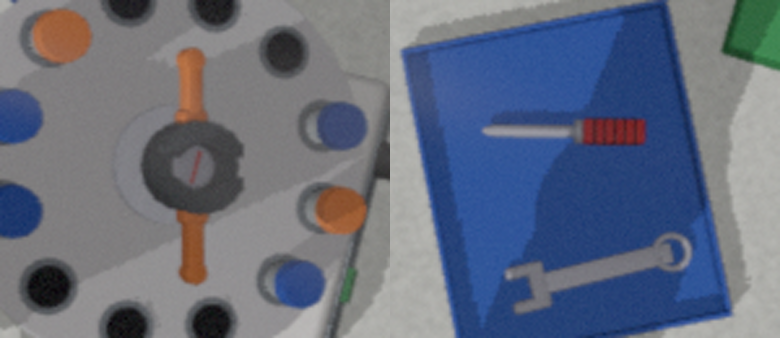

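The crop confirms the choice: red banded handle at top (396,240), shank to the left, spanner below it. The nut's wings run along the image vertical. It stands about 70.5 mm above the disc, so the joint is about 11.9.

```bash
cat >> h.py <<'E'
from scipy.spatial.transform import Rotation as Ro
O=np.array([.5777,.1400,.1915]);ZS=np.array([-.1327,-.559,.8185]);ZS/=np.linalg.norm(ZS)
YS=np.cross(ZS,[0,0,1.]);YS/=np.linalg.norm(YS);YS=YS if YS[0]<0 else -YS;XS=np.cross(YS,ZS)
def sp(a,h,dx=0,dy=0): # tool along -ZS, tool y at angle a from XS about ZS; TCP h above hub
    y=np.cos(a)*XS+np.sin(a)*YS;z=-ZS;return O+h*ZS+dx*XS+dy*YS,np.stack([np.cross(y,z),y,z],1)
def rel(p,R,p0=None,R0=None):
    from station import arm
    s=arm.observe();p0=s["eef_pos"] if p0 is None else p0;R0=Ro.from_euler("xyz",s["orientation"]).as_matrix() if R0 is None else R0
    print("T cm",np.round(R0.T@(np.asarray(p)-p0)*100,2),"rot",np.round(Ro.from_matrix(R0.T@R).as_rotvec(),3))
def st():
    from station import arm
    s=arm.observe();print("t",round(s["time"],2),"j",np.round(s["joint_pos"],2),"p",np.round(s["eef_pos"],4),"F",np.round(s["contact_force"],1),"M",np.round(s["wrist_torque"],2),"w",round(s["grip_width"],4),"gf",round(s["grasp_force"],1))
    R=Ro.from_euler("xyz",s["orientation"]).as_matrix();d=s["eef_pos"]-O;print(" sp xyz mm",np.round([d@XS*1e3,d@YS*1e3,d@ZS*1e3],1),"toolz.-ZS",np.round(-R[:,2]@ZS,5),"y-angle",np.round(np.arctan2(R[:,1]@YS,R[:,1]@XS),3))
    return s,R
E
python3 - <<'E'
from h import *
st();C=cloud(load("top0"))
for u,v in((173,175),(174,252)):
    d=C[v,u]-O;print("wing ang",np.degrees(np.arctan2(d@YS,d@XS)),d@ZS)
print(XS,YS)
R0=Ro.from_euler("xyz",[-3.1398,0,2.8758]).as_matrix()
W=np.array([.42,.33,.44]);rel(W,R0)
R1=R0@Ro.from_rotvec([0,0,-1.2]).as_matrix()
p,R=sp(.28+np.pi,.12);rel(p,R,W,R0);rel(p,R,W,R1)
E
```

```text
t 0.1 j [-1.37  0.38  0.02  1.37 -0.01  1.39 -0.05] p [0.164  0.6026 0.2304] F [0.9 0.3 0.2] M [ 0.02 -0.03 -0.01] w 0.0854 gf 0.0
 sp xyz mm [ 312.5  509.3 -171.9] toolz.-ZS 0.81748 y-angle -0.04
wing ang -71.01834111530654 0.04485787855453651
wing ang 102.89712639179568 0.04655771836881132
[0.18904542 0.79635562 0.5745255 ] [-0.972961    0.23096945  0.        ]
T cm [-31.86 -19.62 -20.93] rot [0. 0. 0.]
T cm [-20.43 -21.05  15.07] rot [-0.107  0.862  2.708]
T cm [ 12.22 -26.67  15.07] rot [ 0.504 -0.57  -2.169]
```

Call:
carry_out(targets=[{"translation":[-2,-1.2,-4.4],"angular":[0,0,-0.14],"jaw":-1},{"translation":[-5,-3,-8],"angular":[0,0,-0.28],"jaw":-1},{"translation":[-8.5,-5.2,-10.5],"angular":[0,0,-0.42],"jaw":-1},{"translation":[-12,-7.4,-13],"angular":[0,0,-0.56],"jaw":-1},{"translation":[-16,-9.8,-15],"angular":[0,0,-0.7],"jaw":-1},{"translation":[-20,-12.3,-17],"angular":[0,0,-0.84],"jaw":-1},{"translation":[-24,-14.7,-19],"angular":[0,0,-0.98],"jaw":-1},{"translation":[-28,-17.2,-20.9],"angular":[0,0,-1.12],"jaw":-1}])

```text
time: 0.9
eef_pos: [0.3841, 0.3685, 0.4373]
orientation: [3.142, -0.0, -2.292]
contact_force: [1.5, 0.7, -0.1]
grip_width: 0.0856
grasp_force: 0.0
```

```bash
python3 - <<'E'
from h import *
st();p,R=sp(.28+np.pi,.14);rel(p,R)
E
```

```text
t 0.9 j [-0.89  0.18  0.08  1.19 -0.01  1.78  1.61] p [0.3841 0.3685 0.4373] F [ 1.5  0.7 -0.1] M [ 0.04 -0.04  0.  ] w 0.0856 gf 0.0
 sp xyz mm [286.6 241.1  99.1] toolz.-ZS 0.81841 y-angle 1.161
T cm [ 11.49 -33.4   13.12] rot [ 0.486 -0.6   -2.249]
```

```bash
python3 - <<'E'
from h import *
for h in(.16,.10,.03):
  p,R=sp(.68,h);rel(p,R)
E
```

```text
T cm [ 12.51 -33.94  11.49] rot [-0.392 -0.476  0.39 ]
T cm [  9.46 -32.32  16.4 ] rot [-0.392 -0.476  0.39 ]
T cm [  5.91 -30.44  22.13] rot [-0.392 -0.476  0.39 ]
```

Call:
carry_out(targets=[{"translation":[1.6,-4.2,0],"angular":[-0.05,-0.06,0.05],"jaw":-1},{"translation":[3.2,-8.5,0.5],"angular":[-0.1,-0.12,0.1],"jaw":-1},{"translation":[4.7,-12.8,1],"angular":[-0.15,-0.18,0.15],"jaw":-1},{"translation":[6.3,-17,2],"angular":[-0.2,-0.24,0.2],"jaw":-1},{"translation":[7.9,-21.3,3.5],"angular":[-0.25,-0.3,0.25],"jaw":-1},{"translation":[9.4,-25.5,5.5],"angular":[-0.3,-0.36,0.3],"jaw":-1},{"translation":[11,-29.7,8.5],"angular":[-0.35,-0.42,0.35],"jaw":-1},{"translation":[12.5,-33.9,11.5],"angular":[-0.39,-0.476,0.39],"jaw":-1}])

```text
time: 1.7
eef_pos: [0.551, 0.055, 0.3257]
orientation: [2.642, 0.374, -2.8]
contact_force: [0.9, 1.8, 0.1]
grip_width: 0.085
grasp_force: 0.0
```

Call:
carry_out(targets=[{"translation":[0,0,0],"angular":[0,0,0],"jaw":-1},{"translation":[0,0,0],"angular":[0,0,0],"jaw":-1}])

```text
time: 1.9
eef_pos: [0.5502, 0.0558, 0.3242]
orientation: [2.643, 0.367, -2.799]
contact_force: [0.9, 0.3, 1.3]
grip_width: 0.0855
grasp_force: 0.0
```

```bash
python3 - <<'E'
from h import *
from station import arm
s,R=st();m=arm.camera_model("wrist");p,d=arm.capture("wrist");cv2.imwrite("pics/w1.png",p)
np.savez("w1.npz",p=p,d=d,T=m["pose"],f=240/np.tan(np.radians(m["vertical_fov"]/2)),cx=m["cx"],cy=m["cy"])
q,RR=sp(.68,.16);rel(q,RR)
E
```

```text
t 1.9 j [-0.28  0.15  0.57  1.63 -0.7   1.45  2.4 ] p [0.5502 0.0558 0.3242] F [0.9 0.3 1.3] M [-0.48  0.16  0.  ] w 0.0855 gf 0.0
 sp xyz mm [  4.    7.3 159.3] toolz.-ZS 0.99999 y-angle 0.671
T cm [-0.2  -0.96 -0.05] rot [-0.003  0.002 -0.004]
```

View pics/w1.png

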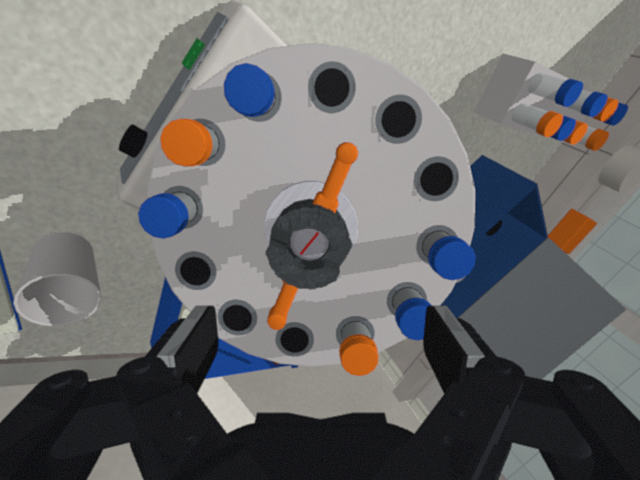

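The wrist view shows the nut and spindle end (red line) at about (310,243), with the wing ends at (346,152) and (277,320). The fingers are about 22° off square to the wings, as planned.

```bash
python3 - <<'E'
from h import *
z=load("w1");C=cloud(z);t=load("top0");s=load("scene0")
print("proj spindle end",proj(z,O+.044*ZS),"top",proj(t,O+.044*ZS),"hub",proj(z,O))
P=C[(z["d"]>0)];d=P-O;h=d@ZS;X=d@XS;Y=d@YS;r=np.hypot(X,Y)
I=P[(abs(h+.01)<.006)&(r<.17)&(r>.05)];c=I.mean(0);k=np.linalg.svd(I-c,full_matrices=False)[2][2];k*=np.sign(k[2]);print("normal",k,ZS,"disc h",np.median((I-O)@ZS))
q=((I-O)@np.stack([XS,YS]).T).astype(np.float32);print("circle",cv2.minEnclosingCircle(q))
for lo,hi in((0,10),(20,29),(33,41)):
  w=h[(r<hi/1e3)&(r>lo/1e3)];print(lo,np.round(np.percentile(w,[10,50,90])*1e3,1))
# caps: points at h~.035
m=(abs(h-.035)<.004)&(r>.09)&(r<.145);a=np.arctan2(Y,X)[m];g=np.stack([X,Y],1)[m]
for c0 in (0,30,-30,180,150,-150):
  dd=abs((np.degrees(a)-c0+180)%360-180)<13
  if dd.sum()>20:print(c0,dd.sum(),cv2.minEnclosingCircle(g[dd].astype(np.float32)),118*np.cos(np.radians(c0)),118*np.sin(np.radians(c0)))
# nut top & spindle end centre
for lo,hi in((.055,.065),):
  m=(h>lo)&(h<hi)&(r<.04);print("nut top",m.sum(),cv2.minEnclosingCircle(np.stack([X,Y],1)[m].astype(np.float32)))
# wing angle
m=(h>.035)&(h<.055)&(r>.045)&(r<.085);G=np.stack([X,Y],1)[m];e=np.linalg.svd(G-G.mean(0),full_matrices=False)[2][0];print("wing",m.sum(),G.mean(0),np.arctan2(e[1],e[0]))
# spindle end by triangulation: red line centre
R=z["p"].astype(int)
for n,zz in(("w1",z),("top0",t)):
  p=zz["p"].astype(int);uu,vv=proj(zz,O+.044*ZS);v,u=np.mgrid[0:480,0:640];m=(p[...,2]-np.maximum(p[...,0],p[...,1])>25)&(abs(u-uu)<16)&(abs(v-vv)<16)&(p[...,1]<90);print(n,m.sum(),u[m].mean(),v[m].mean(),uu,vv)
E
```

```text
proj spindle end (np.float64(311.9695420747846), np.float64(242.94288984360333)) top (np.float64(175.1729018098133), np.float64(213.282887878813)) hub (np.float64(313.30724133235856), np.float64(228.96652404598564))
normal [-0.13453271 -0.55777946  0.81901345] [-0.13269784 -0.55899091  0.81848668] disc h -0.00998193066111196
circle ((-0.0019151808228343725, -0.001803116174414754), 0.1502024233341217)
0 [43.  43.9 44.8]
20 [ 60.1 244.7 256. ]
33 [  0.6 232.1 252.7]
0 799 ((0.11568508297204971, -0.0013055689632892609), 0.017158465459942818) 118.0 0.0
30 1329 ((0.10028279572725296, 0.0577225424349308), 0.01716485619544983) 102.19099764656377 58.99999999999999
-30 1037 ((0.10024837404489517, -0.060226064175367355), 0.01750537008047104) 102.19099764656377 -58.99999999999999
180 1738 ((-0.11970878392457962, -0.0008885088027454913), 0.017179686576128006) -118.0 1.4450832229938766e-14
150 1940 ((-0.10369670391082764, 0.05782690644264221), 0.016948431730270386) -102.19099764656377 58.99999999999999
-150 1469 ((-0.10424602776765823, -0.05963551998138428), 0.01723608747124672) -102.19099764656377 -58.99999999999999
nut top 3451 ((-0.0017702861223369837, -0.0014959211694076657), 0.03194195777177811)
wing 1499 [-0.00510649  0.00868559] -1.2919126089427087
w1 97 308.8659793814433 243.05154639175257 311.9695420747846 242.94288984360333
top0 15 174.93333333333334 213.93333333333334 175.1729018098133 213.282887878813
```

```bash
cat >> h.py <<'E'
O=O-.0019*XS-.0011*YS
E
python3 - <<'E'
from h import *
st()
for h in(.10,.0257):
  p,R=sp(.68,h);rel(p,R)
E
```

```text
t 1.95 j [-0.28  0.15  0.57  1.62 -0.7   1.45  2.4 ] p [0.5503 0.0576 0.3256] F [0.  0.3 0.1] M [-0.58  0.16 -0.02] w 0.0856 gf 0.0
 sp xyz mm [  8.2   8.7 159.4] toolz.-ZS 0.99999 y-angle 0.676
T cm [-0.15 -1.16  5.95] rot [-0.003  0.002 -0.004]
T cm [-0.14 -1.14 13.38] rot [-0.003  0.002 -0.004]
```

Call:
carry_out(targets=[{"translation":[-0.1,-0.8,1.5],"angular":[0,0,0],"jaw":-1},{"translation":[-0.15,-1.1,3],"angular":[0,0,0],"jaw":-1},{"translation":[-0.15,-1.1,5],"angular":[0,0,0],"jaw":-1},{"translation":[-0.15,-1.1,5.95],"angular":[0,0,0],"jaw":-1},{"translation":[-0.15,-1.1,5.95],"angular":[0,0,0],"jaw":-1},{"translation":[-0.15,-1.1,5.95],"angular":[0,0,0],"jaw":-1},{"translation":[-0.15,-1.1,5.95],"angular":[0,0,0],"jaw":-1}])

```text
time: 2.65
eef_pos: [0.5653, 0.0821, 0.2738]
orientation: [2.644, 0.372, -2.795]
contact_force: [0.2, 0.7, -0.8]
grip_width: 0.0853
grasp_force: 0.0
```

```bash
python3 - <<'E'
from h import *
st()
p,R=sp(.68,.0257);rel(p,R)
E
```

```text
t 2.65 j [-0.3   0.2   0.54  1.69 -0.74  1.35  2.44] p [0.5653 0.0821 0.2738] F [ 0.2  0.7 -0.8] M [-0.51  0.12 -0.02] w 0.0853 gf 0.0
 sp xyz mm [  0.7  -0.2 101.3] toolz.-ZS 0.99998 y-angle 0.677
T cm [ 0.1  -0.01  7.56] rot [-0.004  0.004 -0.003]
```

Call:
carry_out(newtons=50, targets=[{"translation":[0.1,0,2],"angular":[0,0,0],"jaw":-1},{"translation":[0.1,0,4],"angular":[0,0,0],"jaw":-1},{"translation":[0.1,0,6],"angular":[0,0,0],"jaw":-1},{"translation":[0.1,0,7.5],"angular":[0,0,0],"jaw":-1},{"translation":[0.1,0,7.5],"angular":[0,0,0],"jaw":-1},{"translation":[0.1,0,7.5],"angular":[0,0,0],"jaw":1},{"translation":[0.1,0,7.5],"angular":[0,0,0],"jaw":1},{"translation":[0.1,0,7.5],"angular":[0,0,0],"jaw":1}])

```text
time: 3.45
eef_pos: [0.5746, 0.1233, 0.2131]
orientation: [2.643, 0.373, -2.796]
contact_force: [-5.9, -2.3, 6.1]
grip_width: 0.061
grasp_force: 53.0
```

Call:
carry_out(targets=[{"translation":[0,0,0],"angular":[0,0,0],"jaw":1},{"translation":[0,0,0],"angular":[0,0,0],"jaw":1},{"translation":[0,0,0],"angular":[0,0,0],"jaw":1}])

```text
time: 3.75
eef_pos: [0.5746, 0.1233, 0.2131]
orientation: [2.643, 0.373, -2.796]
contact_force: [-4.9, -0.7, 5.9]
grip_width: 0.0612
grasp_force: 53.0
```

```bash
python3 - <<'E'
from h import *
st()
E
```

```text
t 3.75 j [-0.34  0.25  0.5   1.77 -0.79  1.21  2.48] p [0.5746 0.1233 0.2131] F [-4.9 -0.7  5.9] M [-0.08  0.93  0.56] w 0.0612 gf 53.0
 sp xyz mm [ 0.4  0.2 27.4] toolz.-ZS 0.99998 y-angle 0.677
```

Call:
carry_out(targets=[{"translation":[0,0,0.027],"angular":[0,0,0.14],"jaw":1},{"translation":[0,0,0.053],"angular":[0,0,0.28],"jaw":1},{"translation":[0,0,0.08],"angular":[0,0,0.42],"jaw":1},{"translation":[0,0,0.107],"angular":[0,0,0.56],"jaw":1},{"translation":[0,0,0.134],"angular":[0,0,0.7],"jaw":1},{"translation":[0,0,0.16],"angular":[0,0,0.84],"jaw":1},{"translation":[0,0,0.187],"angular":[0,0,0.98],"jaw":1},{"translation":[0,0,0.214],"angular":[0,0,1.12],"jaw":1}])

```text
time: 4.55
eef_pos: [0.5748, 0.1242, 0.2112]
orientation: [2.576, -0.247, 2.53]
contact_force: [-4.9, -2.4, 5.8]
grip_width: 0.0609
grasp_force: 52.8
```

```bash
python3 - <<'E'
from h import *
from station import arm
st()
p,d=arm.capture("wrist");cv2.imwrite("pics/w2.png",p)
E
```

```text
t 4.55 j [-0.44  0.27  0.63  1.77 -0.83  1.23  1.38] p [0.5748 0.1242 0.2112] F [-4.9 -2.4  5.8] M [-0.49  0.94  0.74] w 0.0609 gf 52.8
 sp xyz mm [ 0.1  0.2 25.3] toolz.-ZS 0.99998 y-angle -0.449
```

View pics/w2.png

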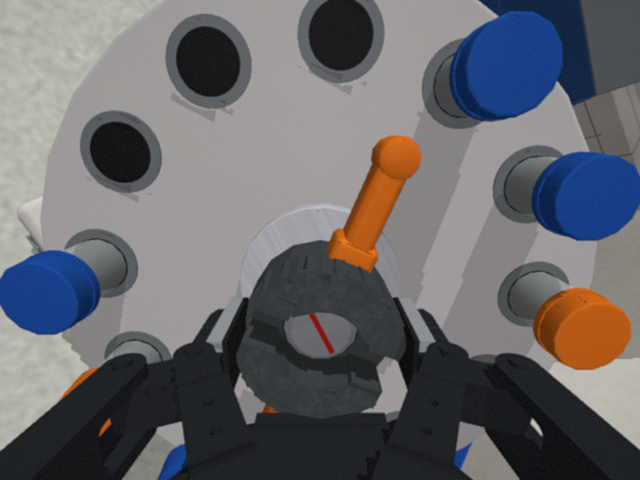

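The wing is still about 22° off the finger line and the red line has turned, so the nut follows the gripper.

Call:
carry_out(targets=[{"translation":[0,0,0.027],"angular":[0,0,0.14],"jaw":1},{"translation":[0,0,0.053],"angular":[0,0,0.28],"jaw":1},{"translation":[0,0,0.08],"angular":[0,0,0.42],"jaw":1},{"translation":[0,0,0.107],"angular":[0,0,0.56],"jaw":1},{"translation":[0,0,0.134],"angular":[0,0,0.7],"jaw":1},{"translation":[0,0,0.16],"angular":[0,0,0.84],"jaw":1},{"translation":[0,0,0.187],"angular":[0,0,0.98],"jaw":1},{"translation":[0,0,0.214],"angular":[0,0,1.12],"jaw":1}])

```text
time: 5.4
eef_pos: [0.5748, 0.1254, 0.2094]
orientation: [3.135, -0.613, 1.34]
contact_force: [-6.8, -3.1, 6.5]
grip_width: 0.061
grasp_force: 53.0
```

Call:
carry_out(targets=[{"translation":[0,0,0.027],"angular":[0,0,0.14],"jaw":1},{"translation":[0,0,0.053],"angular":[0,0,0.28],"jaw":1},{"translation":[0,0,0.08],"angular":[0,0,0.42],"jaw":1},{"translation":[0,0,0.107],"angular":[0,0,0.56],"jaw":1},{"translation":[0,0,0.134],"angular":[0,0,0.7],"jaw":1},{"translation":[0,0,0.16],"angular":[0,0,0.84],"jaw":1},{"translation":[0,0,0.187],"angular":[0,0,0.98],"jaw":1},{"translation":[0,0,0.214],"angular":[0,0,1.12],"jaw":1}])

```text
time: 6.2
eef_pos: [0.575, 0.1269, 0.2077]
orientation: [-2.579, -0.258, 0.143]
contact_force: [-7.5, -2.3, 7.0]
grip_width: 0.061
grasp_force: 53.0
```

```bash
python3 - <<'E'
from h import *
st()
E
```

```text
t 6.2 j [-0.66  0.33  0.9   1.79 -0.92  1.29 -0.8 ] p [0.575  0.1269 0.2077] F [-7.5 -2.3  7. ] M [-0.11  1.17  1.1 ] w 0.061 gf 53.0
 sp xyz mm [ 0.3  0.7 21. ] toolz.-ZS 0.99999 y-angle -2.689
```

Call:
carry_out(targets=[{"translation":[0,0,0.027],"angular":[0,0,0.14],"jaw":1},{"translation":[0,0,0.053],"angular":[0,0,0.28],"jaw":1},{"translation":[0,0,0.08],"angular":[0,0,0.42],"jaw":1},{"translation":[0,0,0.107],"angular":[0,0,0.56],"jaw":1},{"translation":[0,0,0.134],"angular":[0,0,0.7],"jaw":1},{"translation":[0,0,0.16],"angular":[0,0,0.84],"jaw":1},{"translation":[0,0,0.187],"angular":[0,0,0.98],"jaw":1},{"translation":[0,0,0.214],"angular":[0,0,1.12],"jaw":1}])

```text
time: 7.0
eef_pos: [0.5755, 0.1281, 0.2061]
orientation: [-2.634, 0.361, -0.807]
contact_force: [-7.6, -2.9, 7.5]
grip_width: 0.0605
grasp_force: 53.0
```

Call:
carry_out(targets=[{"translation":[0,0,0.027],"angular":[0,0,0.14],"jaw":1},{"translation":[0,0,0.053],"angular":[0,0,0.28],"jaw":1},{"translation":[0,0,0.08],"angular":[0,0,0.42],"jaw":1},{"translation":[0,0,0.107],"angular":[0,0,0.56],"jaw":1},{"translation":[0,0,0.107],"angular":[0,0,0.56],"jaw":1},{"translation":[0,0,0.107],"angular":[0,0,0.56],"jaw":1}])

```text
time: 7.6
eef_pos: [0.5757, 0.1287, 0.2052]
orientation: [-2.901, 0.57, -1.386]
contact_force: [-8.1, -1.9, 9.1]
grip_width: 0.0606
grasp_force: 53.6
```

```bash
python3 - <<'E'
from h import *
st()
E
```

```text
t 7.6 j [-0.82  0.44  1.14  1.79 -1.04  1.38 -2.4 ] p [0.5757 0.1287 0.2052] F [-8.1 -1.9  9.1] M [0.12 1.36 0.62] w 0.0606 gf 53.6
 sp xyz mm [ 0.4  0.5 17.8] toolz.-ZS 0.99999 y-angle 1.919
```

Call:
carry_out(targets=[{"translation":[0,0,0],"angular":[0,0,0],"jaw":-1},{"translation":[0,0,0],"angular":[0,0,0],"jaw":-1},{"translation":[0,0,0],"angular":[0,0,0],"jaw":-1},{"translation":[0,0,-1.8],"angular":[0,0,0],"jaw":-1},{"translation":[0,0,-3.5],"angular":[0,0,0],"jaw":-1},{"translation":[0,0,-3.5],"angular":[0,0,-0.14],"jaw":-1},{"translation":[0,0,-3.5],"angular":[0,0,-0.28],"jaw":-1},{"translation":[0,0,-3.5],"angular":[0,0,-0.42],"jaw":-1}])

```text
time: 8.4
eef_pos: [0.5714, 0.1083, 0.2336]
orientation: [-2.682, 0.419, -0.932]
contact_force: [0.3, -0.2, 0.1]
grip_width: 0.085
grasp_force: 0.0
```

Call:
carry_out(targets=[{"translation":[0,0,0],"angular":[0,0,-0.14],"jaw":-1},{"translation":[0,0,0],"angular":[0,0,-0.28],"jaw":-1},{"translation":[0,0,0],"angular":[0,0,-0.42],"jaw":-1},{"translation":[0,0,0],"angular":[0,0,-0.56],"jaw":-1},{"translation":[0,0,0],"angular":[0,0,-0.7],"jaw":-1},{"translation":[0,0,0],"angular":[0,0,-0.84],"jaw":-1},{"translation":[0,0,0],"angular":[0,0,-0.98],"jaw":-1},{"translation":[0,0,0],"angular":[0,0,-1.12],"jaw":-1}])

```text
time: 9.2
eef_pos: [0.5713, 0.1083, 0.2335]
orientation: [-2.556, -0.189, 0.031]
contact_force: [-0.3, -0.4, -0.5]
grip_width: 0.0851
grasp_force: 0.0
```

Call:
carry_out(targets=[{"translation":[0,0,0],"angular":[0,0,-0.14],"jaw":-1},{"translation":[0,0,0],"angular":[0,0,-0.28],"jaw":-1},{"translation":[0,0,0],"angular":[0,0,-0.42],"jaw":-1},{"translation":[0,0,0],"angular":[0,0,-0.56],"jaw":-1},{"translation":[0,0,0],"angular":[0,0,-0.7],"jaw":-1},{"translation":[0,0,0],"angular":[0,0,-0.84],"jaw":-1},{"translation":[0,0,0],"angular":[0,0,-0.98],"jaw":-1},{"translation":[0,0,0],"angular":[0,0,-1.12],"jaw":-1}])

```text
time: 10.0
eef_pos: [0.5714, 0.1082, 0.2335]
orientation: [-3.06, -0.607, 1.182]
contact_force: [0.7, 0.6, 0.2]
grip_width: 0.0855
grasp_force: 0.0
```

Call:
carry_out(targets=[{"translation":[0,0,0],"angular":[0,0,-0.14],"jaw":-1},{"translation":[0,0,0],"angular":[0,0,-0.28],"jaw":-1},{"translation":[0,0,0],"angular":[0,0,-0.42],"jaw":-1},{"translation":[0,0,0],"angular":[0,0,-0.48],"jaw":-1},{"translation":[0,0,0],"angular":[0,0,-0.48],"jaw":-1}])

```text
time: 10.5
eef_pos: [0.5714, 0.1083, 0.2333]
orientation: [2.901, -0.568, 1.753]
contact_force: [-0.4, 0.0, -0.1]
grip_width: 0.0855
grasp_force: 0.0
```

```bash
python3 - <<'E'
from h import *
s,R=st()
p,R=sp(1.919+np.pi,.0178);rel(p,R)
E
```

```text
t 10.5 j [-0.51  0.26  0.74  1.75 -0.83  1.29  0.6 ] p [0.5714 0.1083 0.2333] F [-0.4  0.  -0.1] M [-0.61  0.18 -0.04] w 0.0855 gf 0.0
 sp xyz mm [-0.5 -0.1 52.8] toolz.-ZS 0.99997 y-angle -1.223
T cm [ 0.06 -0.01  3.5 ] rot [ 0.007  0.003 -0.001]
```

Call:
carry_out(targets=[{"translation":[0.05,0,1.7],"angular":[0.005,0,0],"jaw":-1},{"translation":[0.05,0,3.4],"angular":[0.005,0,0],"jaw":-1},{"translation":[0.05,0,3.4],"angular":[0.005,0,0],"jaw":-1},{"translation":[0.05,0,3.4],"angular":[0.005,0,0],"jaw":1},{"translation":[0.05,0,3.4],"angular":[0.005,0,0],"jaw":1},{"translation":[0.05,0,3.4],"angular":[0.005,0,0],"jaw":1},{"translation":[0.05,0,3.4],"angular":[0.005,0,0],"jaw":1},{"translation":[0.05,0,3.4],"angular":[0.005,0,0],"jaw":1}])

```text
time: 11.3
eef_pos: [0.5756, 0.1289, 0.2046]
orientation: [2.908, -0.568, 1.753]
contact_force: [-1.7, -0.8, 2.5]
grip_width: 0.0609
grasp_force: 54.5
```

Call:
carry_out(targets=[{"translation":[0,0,0.027],"angular":[0,0,0.14],"jaw":1},{"translation":[0,0,0.053],"angular":[0,0,0.28],"jaw":1},{"translation":[0,0,0.08],"angular":[0,0,0.42],"jaw":1},{"translation":[0,0,0.107],"angular":[0,0,0.56],"jaw":1},{"translation":[0,0,0.134],"angular":[0,0,0.7],"jaw":1},{"translation":[0,0,0.16],"angular":[0,0,0.84],"jaw":1},{"translation":[0,0,0.187],"angular":[0,0,0.98],"jaw":1},{"translation":[0,0,0.214],"angular":[0,0,1.12],"jaw":1}])

```text
time: 12.1
eef_pos: [0.5759, 0.1301, 0.2029]
orientation: [-2.686, -0.42, 0.46]
contact_force: [-1.7, -1.9, 2.1]
grip_width: 0.0608
grasp_force: 54.4
```

Call:
carry_out(targets=[{"translation":[0,0,0.027],"angular":[0,0,0.14],"jaw":1},{"translation":[0,0,0.053],"angular":[0,0,0.28],"jaw":1},{"translation":[0,0,0.08],"angular":[0,0,0.42],"jaw":1},{"translation":[0,0,0.107],"angular":[0,0,0.56],"jaw":1},{"translation":[0,0,0.134],"angular":[0,0,0.7],"jaw":1},{"translation":[0,0,0.16],"angular":[0,0,0.84],"jaw":1},{"translation":[0,0,0.187],"angular":[0,0,0.98],"jaw":1},{"translation":[0,0,0.214],"angular":[0,0,1.12],"jaw":1}])

```text
time: 12.9
eef_pos: [0.5762, 0.1314, 0.2012]
orientation: [-2.557, 0.185, -0.505]
contact_force: [-1.1, -2.2, 1.1]
grip_width: 0.0609
grasp_force: 54.4
```

Call:
carry_out(targets=[{"translation":[0,0,0.027],"angular":[0,0,0.14],"jaw":1},{"translation":[0,0,0.053],"angular":[0,0,0.28],"jaw":1},{"translation":[0,0,0.08],"angular":[0,0,0.42],"jaw":1},{"translation":[0,0,0.107],"angular":[0,0,0.56],"jaw":1},{"translation":[0,0,0.134],"angular":[0,0,0.7],"jaw":1},{"translation":[0,0,0.16],"angular":[0,0,0.84],"jaw":1},{"translation":[0,0,0.172],"angular":[0,0,0.9],"jaw":1},{"translation":[0,0,0.172],"angular":[0,0,0.9],"jaw":1}])

```text
time: 13.7
eef_pos: [0.5765, 0.1323, 0.1998]
orientation: [-2.907, 0.568, -1.387]
contact_force: [-1.2, -1.7, 3.3]
grip_width: 0.0611
grasp_force: 54.8
```

```bash
python3 - <<'E'
from h import *
s,R=st()
E
```

```text
t 13.7 j [-0.82  0.45  1.15  1.79 -1.05  1.38 -2.39] p [0.5765 0.1323 0.1998] F [-1.2 -1.7  3.3] M [-0.43  0.39 -0.03] w 0.0611 gf 54.8
 sp xyz mm [ 0.3  0.5 11.2] toolz.-ZS 1.0 y-angle 1.919
```

Call:
carry_out(targets=[{"translation":[0,0,0],"angular":[0,0,0],"jaw":-1},{"translation":[0,0,0],"angular":[0,0,0],"jaw":-1},{"translation":[0,0,0],"angular":[0,0,0],"jaw":-1},{"translation":[0,0,-1.8],"angular":[0,0,0],"jaw":-1},{"translation":[0,0,-3.5],"angular":[0,0,0],"jaw":-1},{"translation":[0,0,-3.5],"angular":[0,0,-0.14],"jaw":-1},{"translation":[0,0,-3.5],"angular":[0,0,-0.28],"jaw":-1},{"translation":[0,0,-3.5],"angular":[0,0,-0.42],"jaw":-1}])

```text
time: 14.5
eef_pos: [0.5721, 0.1115, 0.2299]
orientation: [-2.686, 0.42, -0.931]
contact_force: [-0.5, -0.6, 0.1]
grip_width: 0.0855
grasp_force: 0.0
```

Call:
carry_out(targets=[{"translation":[0,0,0],"angular":[0,0,-0.14],"jaw":-1},{"translation":[0,0,0],"angular":[0,0,-0.28],"jaw":-1},{"translation":[0,0,0],"angular":[0,0,-0.42],"jaw":-1},{"translation":[0,0,0],"angular":[0,0,-0.56],"jaw":-1},{"translation":[0,0,0],"angular":[0,0,-0.7],"jaw":-1},{"translation":[0,0,0],"angular":[0,0,-0.84],"jaw":-1},{"translation":[0,0,0],"angular":[0,0,-0.98],"jaw":-1},{"translation":[0,0,0],"angular":[0,0,-1.12],"jaw":-1}])

```text
time: 15.3
eef_pos: [0.5721, 0.1114, 0.2297]
orientation: [-2.557, -0.185, 0.034]
contact_force: [-0.2, -0.1, -0.0]
grip_width: 0.0853
grasp_force: 0.0
```

Call:
carry_out(targets=[{"translation":[0,0,0],"angular":[0,0,-0.14],"jaw":-1},{"translation":[0,0,0],"angular":[0,0,-0.28],"jaw":-1},{"translation":[0,0,0],"angular":[0,0,-0.42],"jaw":-1},{"translation":[0,0,0],"angular":[0,0,-0.56],"jaw":-1},{"translation":[0,0,0],"angular":[0,0,-0.7],"jaw":-1},{"translation":[0,0,0],"angular":[0,0,-0.84],"jaw":-1},{"translation":[0,0,0],"angular":[0,0,-0.98],"jaw":-1},{"translation":[0,0,0],"angular":[0,0,-1.12],"jaw":-1}])

```text
time: 16.1
eef_pos: [0.5721, 0.1114, 0.2297]
orientation: [-3.056, -0.604, 1.183]
contact_force: [-0.1, 0.2, 0.8]
grip_width: 0.0853
grasp_force: 0.0
```

Call:
carry_out(targets=[{"translation":[0,0,0],"angular":[0,0,-0.14],"jaw":-1},{"translation":[0,0,0],"angular":[0,0,-0.28],"jaw":-1},{"translation":[0,0,0],"angular":[0,0,-0.42],"jaw":-1},{"translation":[0,0,0],"angular":[0,0,-0.48],"jaw":-1},{"translation":[0,0,0],"angular":[0,0,-0.48],"jaw":-1}])

```text
time: 16.6
eef_pos: [0.5721, 0.1115, 0.2296]
orientation: [2.906, -0.568, 1.754]
contact_force: [-0.8, 0.1, 0.1]
grip_width: 0.0856
grasp_force: 0.0
```

```bash
cat >> h.py <<'E'
def wing(name):
    from station import arm
    m=arm.camera_model("wrist");p,d=arm.capture("wrist");cv2.imwrite(f"pics/{name}.png",p)
    np.savez(name+".npz",p=p,d=d,T=m["pose"],f=240/np.tan(np.radians(m["vertical_fov"]/2)),cx=m["cx"],cy=m["cy"])
    z=load(name);C=cloud(z);P=C[d>0];c=p[d>0].astype(int);q=P-O;h=q@ZS;X=q@XS;Y=q@YS;r=np.hypot(X,Y)
    k=(c[:,2]>c[:,0]+50)&(r>.035)&(r<.085)&(h>-.005)&(h<.06);G=np.stack([X,Y],1)[k]
    A=np.arctan2(Y[k],X[k]);print("wing px",k.sum(),"doubled-angle dir",np.angle(np.exp(2j*A).mean())/2,"per side",[(np.round(np.median(B),3),len(B)) for B in(A[abs(A)<1.57],A[abs(A)>1.57])],"h pct",np.percentile(h[k],[50,95]))
    k=(r<.029)&(r>.017)&(h>0)&(h<.09);print("nut top h",np.percentile(h[k],[50,75,90]),"end",np.median(h[r<.012]))
E
python3 - <<'E'
from h import *
s,R=st()
p,R=sp(1.919+np.pi,.0112);rel(p,R)
wing("w3")
E
```

```text
t 16.6 j [-0.51  0.27  0.74  1.75 -0.83  1.29  0.61] p [0.5721 0.1115 0.2296] F [-0.8  0.1  0.1] M [-0.6   0.15 -0.03] w 0.0856 gf 0.0
 sp xyz mm [ 0.  -0.1 47.9] toolz.-ZS 0.99999 y-angle -1.223
T cm [ 0.01 -0.02  3.67] rot [ 0.002  0.003 -0.001]
wing px 4521 doubled-angle dir -0.048480258910749995 per side [(np.float64(-0.038), 3035), (np.float64(3.024), 1486)] h pct [0.02977929 0.03132573]
nut top h [0.0447463  0.04520869 0.04558815] end 0.12664932974251442
```

Call:
carry_out(targets=[{"translation":[0,0,1.7],"angular":[0,0,0],"jaw":-1},{"translation":[0,0,3.5],"angular":[0,0,0],"jaw":-1},{"translation":[0,0,3.5],"angular":[0,0,0],"jaw":-1},{"translation":[0,0,3.5],"angular":[0,0,0],"jaw":1},{"translation":[0,0,3.5],"angular":[0,0,0],"jaw":1},{"translation":[0,0,3.5],"angular":[0,0,0],"jaw":1},{"translation":[0,0,3.5],"angular":[0,0,0],"jaw":1},{"translation":[0,0,3.5],"angular":[0,0,0],"jaw":1}])

```text
time: 17.45
eef_pos: [0.5764, 0.1323, 0.1997]
orientation: [2.908, -0.568, 1.753]
contact_force: [-0.7, -2.3, 0.7]
grip_width: 0.061
grasp_force: 54.6
```

Call:
carry_out(targets=[{"translation":[0,0,0.027],"angular":[0,0,0.14],"jaw":1},{"translation":[0,0,0.053],"angular":[0,0,0.28],"jaw":1},{"translation":[0,0,0.08],"angular":[0,0,0.42],"jaw":1},{"translation":[0,0,0.107],"angular":[0,0,0.56],"jaw":1},{"translation":[0,0,0.134],"angular":[0,0,0.7],"jaw":1},{"translation":[0,0,0.16],"angular":[0,0,0.84],"jaw":1},{"translation":[0,0,0.187],"angular":[0,0,0.98],"jaw":1},{"translation":[0,0,0.214],"angular":[0,0,1.12],"jaw":1}])

```text
time: 18.25
eef_pos: [0.5767, 0.1335, 0.198]
orientation: [-2.686, -0.42, 0.461]
contact_force: [-2.8, -1.7, 1.6]
grip_width: 0.0607
grasp_force: 54.4
```

Call:
carry_out(targets=[{"translation":[0,0,0.027],"angular":[0,0,0.14],"jaw":1},{"translation":[0,0,0.053],"angular":[0,0,0.28],"jaw":1},{"translation":[0,0,0.08],"angular":[0,0,0.42],"jaw":1},{"translation":[0,0,0.107],"angular":[0,0,0.56],"jaw":1},{"translation":[0,0,0.134],"angular":[0,0,0.7],"jaw":1},{"translation":[0,0,0.16],"angular":[0,0,0.84],"jaw":1},{"translation":[0,0,0.187],"angular":[0,0,0.98],"jaw":1},{"translation":[0,0,0.214],"angular":[0,0,1.12],"jaw":1}])

```text
time: 19.05
eef_pos: [0.577, 0.1348, 0.1963]
orientation: [-2.557, 0.185, -0.505]
contact_force: [-1.4, -1.9, 1.8]
grip_width: 0.0609
grasp_force: 54.4
```

Call:
carry_out(targets=[{"translation":[0,0,0.027],"angular":[0,0,0.14],"jaw":1},{"translation":[0,0,0.053],"angular":[0,0,0.28],"jaw":1},{"translation":[0,0,0.08],"angular":[0,0,0.42],"jaw":1},{"translation":[0,0,0.107],"angular":[0,0,0.56],"jaw":1},{"translation":[0,0,0.134],"angular":[0,0,0.7],"jaw":1},{"translation":[0,0,0.162],"angular":[0,0,0.85],"jaw":1},{"translation":[0,0,0.162],"angular":[0,0,0.85],"jaw":1},{"translation":[0,0,0.162],"angular":[0,0,0.85],"jaw":1}])

```text
time: 19.85
eef_pos: [0.5773, 0.1357, 0.1949]
orientation: [-2.874, 0.555, -1.324]
contact_force: [-1.0, -2.1, 3.9]
grip_width: 0.0606
grasp_force: 55.0
```

```bash
python3 - <<'E'
from h import *
s,R=st()
E
```

```text
t 19.85 j [-0.82  0.46  1.14  1.8  -1.05  1.37 -2.33] p [0.5773 0.1357 0.1949] F [-1.  -2.1  3.9] M [-0.44  0.32 -0.19] w 0.0606 gf 55.0
 sp xyz mm [0.3 0.5 5.2] toolz.-ZS 1.0 y-angle 1.974
```

Call:
carry_out(targets=[{"translation":[0,0,0],"angular":[0,0,0],"jaw":-1},{"translation":[0,0,0],"angular":[0,0,0],"jaw":-1},{"translation":[0,0,0],"angular":[0,0,0],"jaw":-1},{"translation":[0,0,-2],"angular":[0,0,0],"jaw":-1},{"translation":[0,0,-5],"angular":[0,0,0],"jaw":-1},{"translation":[0,0,-9],"angular":[0,0,0],"jaw":-1},{"translation":[0,0,-12],"angular":[0,0,0],"jaw":-1},{"translation":[0,0,-12],"angular":[0,0,0],"jaw":-1}])

```text
time: 20.65
eef_pos: [0.5623, 0.0639, 0.2978]
orientation: [-2.869, 0.554, -1.331]
contact_force: [0.3, -0.3, -0.1]
grip_width: 0.0851
grasp_force: 0.0
```

```bash
python3 - <<'E'
from h import *
s,R=st();wing("w4")
t=load("top0");sc=load("scene0")
# pin: tray-level estimates from red mask in both
for n,z,c in(("top",t,(396,240)),("scene",sc,(275,261))):
  p=z["p"].astype(int);v,u=np.mgrid[0:480,0:640];m=(p[...,2]-np.maximum(p[...,0],p[...,1])>40)&(abs(u-c[0])<25)&(abs(v-c[1])<20);print(n,m.sum(),u[m].mean(),v[m].mean(),np.median(cloud(z)[m],0))
E
```

```text
t 20.65 j [-0.78  0.34  1.23  1.67 -0.92  1.55 -2.41] p [0.5623 0.0639 0.2978] F [ 0.3 -0.3 -0.1] M [-0.58  0.12 -0.01] w 0.0851 gf 0.0
 sp xyz mm [ -0.6  -1.5 131.6] toolz.-ZS 0.99996 y-angle 1.969
wing px 2046 doubled-angle dir 0.002283708879490266 per side [(np.float64(-0.022), 809), (np.float64(-3.019), 1237)] h pct [0.0238913 0.0255368]
nut top h [0.03877012 0.03929288 0.03969973] end 0.044704784223214264
top 199 395.92964824120605 240.04020100502512 [ 0.54578453 -0.29285334  0.02483879]
scene 99 274.67676767676767 259.64646464646466 [ 0.55253489 -0.29447436  0.02536515]
```

View pics/w4.png

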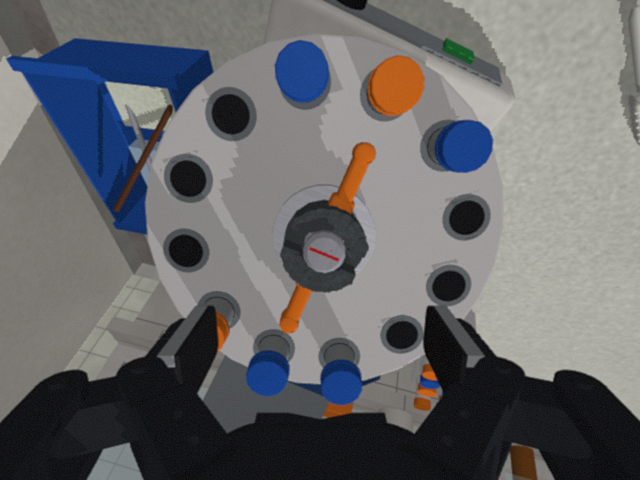

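The nut's wings now run along the disc's slope, with ends at (364,152) and (289,326). Its slot lies along the red line, and the top is at 39.3 mm, as expected at 0.60. I'll check the angle precisely from the end pixels.

```bash
python3 - <<'E'
from h import *
z=load("w4")
def hit(u,v,h):
    o,r=ray(z,u,v);t=(h-(o-O)@ZS)/(r@ZS);q=o+t*r-O;return np.array([q@XS,q@YS])*1e3
a=hit(364,152,.02);b=hit(289.5,325,.02);print(a,b,"wing ang",np.arctan2(*(a-b)[::-1]))
p=z["p"].astype(int);v,u=np.mgrid[0:480,0:640]
m=(p[...,2]-np.maximum(p[...,0],p[...,1])>60)&(abs(u-324)<20)&(abs(v-253)<14)&(p[...,1]<110)
G=np.array([hit(x,y,.044) for x,y in zip(u[m],v[m])]);e=np.linalg.svd(G-G.mean(0),full_matrices=False)[2][0];print("red",len(G),G.mean(0),"ang from y",np.arctan(-e[0]/e[1]))
# orange mask regression
k=(p[...,2]>p[...,0]+60)&(p[...,2]>130)&(abs(u-327)<50)&(v>140)&(v<335)&((v<205)|(v>285));H=np.array([hit(x,y,.0235) for x,y in zip(u[k],v[k])]);up=H[:,0]>0
for s in(up,~up):
  q=H[s];print(len(q),q.mean(0),np.polyfit(q[:,0],q[:,1],1))
# cap centres for centre check
C=cloud(z);q=C[z["d"]>0]-O;h=q@ZS;X=q@XS;Y=q@YS;r=np.hypot(X,Y);mm=(abs(h-.035)<.004)&(r>.09)&(r<.145);g=np.stack([X,Y],1)[mm];A=np.degrees(np.arctan2(Y,X))[mm]
for c0 in(0,30,-30,180,150,-150):
  dd=abs((A-c0+180)%360-180)<13
  if dd.sum()>200:
    c,R=cv2.minEnclosingCircle(g[dd].astype(np.float32));print(c0,np.round((np.array(c)-.118*np.array([np.cos(np.radians(c0)),np.sin(np.radians(c0))]))*1e3,1))
E
```

```text
[-72.83715717  -0.5989213 ] [73.69080793  0.74521234] wing ang -3.1324196882979987
red 91 [ 0.08734602 -0.44599372] ang from y -0.004595689602453351
724 [58.09933145 -0.43235971] [ 4.97024464e-05 -4.35247391e-01]
1150 [-56.23819721  -0.51486949] [-0.04198682 -2.8761324 ]
0 [-0.5 -0.9]
30 [-0.6 -0.6]
180 [-0.2  0. ]
150 [-0.1 -0.5]
-150 [-0.2  0.1]
```

```bash
python3 - <<'E'
from h import *
R=np.array([[0,-1,0],[-1,0,0],[0,0,-1.]]);print(np.linalg.det(R))
rel([.549,-.29,.20],R)
s,R0=st()
for f in(.25,.5,.75):
  p=s["eef_pos"]*(1-f)+f*np.array([.549,-.29,.20]);p[2]+=.06*np.sin(np.pi*f);rel(p,R)
E
```

```text
1.0
T cm [ 34.18   6.75 -12.15] rot [-0.195  0.579  0.159]
t 20.7 j [-0.78  0.35  1.23  1.67 -0.92  1.55 -2.41] p [0.5619 0.0661 0.2958] F [ 0.6  0.5 -0.7] M [-0.59  0.09 -0.01] w 0.0856 gf 0.0
 sp xyz mm [ -0.   -0.6 128.8] toolz.-ZS 0.99998 y-angle 1.969
T cm [ 6.31  0.73 -6.51] rot [-0.195  0.579  0.159]
T cm [ 13.93   2.02 -10.99] rot [-0.195  0.579  0.159]
T cm [ 23.4    4.1  -12.59] rot [-0.195  0.579  0.159]
```

Call:
carry_out(targets=[{"translation":[3.3,0.4,-3.4],"angular":[-0.03,0.08,0.02],"jaw":-1},{"translation":[6.4,0.8,-6.5],"angular":[-0.05,0.16,0.04],"jaw":-1},{"translation":[10,1.4,-9],"angular":[-0.07,0.23,0.06],"jaw":-1},{"translation":[14,2,-11],"angular":[-0.1,0.31,0.08],"jaw":-1},{"translation":[18.5,3,-12],"angular":[-0.13,0.39,0.1],"jaw":-1},{"translation":[23.4,4.1,-12.6],"angular":[-0.16,0.47,0.13],"jaw":-1},{"translation":[28,5.3,-12.6],"angular":[-0.19,0.54,0.15],"jaw":-1},{"translation":[32.5,6.3,-12.3],"angular":[-0.195,0.579,0.159],"jaw":-1}])

```text
time: 21.5
eef_pos: [0.5506, -0.2738, 0.2067]
orientation: [3.135, -0.002, -1.565]
contact_force: [0.9, 0.7, 0.2]
grip_width: 0.0851
grasp_force: 0.0
```

Call:
carry_out(targets=[{"translation":[1.6,0,0],"angular":[0,0,0],"jaw":-1},{"translation":[1.6,0,0],"angular":[0,0,0],"jaw":-1},{"translation":[1.6,0,0],"angular":[0,0,0],"jaw":-1}])

```text
time: 21.8
eef_pos: [0.5499, -0.2893, 0.2082]
orientation: [3.136, 0.001, -1.568]
contact_force: [-0.1, -0.1, -0.8]
grip_width: 0.0851
grasp_force: 0.0
```

```bash
python3 - <<'E'
from h import *
s,R=st();print(np.round(R,3))
wing("w5");z=load("w5");p=z["p"]
t=load("top0")
print("proj pin est",proj(z,[.549,-.2937,.015]))
m=(p[...,2].astype(int)-np.maximum(p[...,0],p[...,1])>60);n,l,stt,c=cv2.connectedComponentsWithStats(m.astype(np.uint8))
for i in range(1,n):
  if stt[i,4]>150:print(stt[i],c[i])
E
```

```text
t 21.8 j [-0.34  0.69  1.26  1.45 -0.65  1.48 -2.23] p [ 0.5499 -0.2893  0.2082] F [-0.1 -0.1 -0.8] M [ 0.06 -0.05  0.06] w 0.0851 gf 0.0
 sp xyz mm [-335.6  -71.   257.3] toolz.-ZS 0.81823 y-angle 1.762
[[ 0.003 -1.    -0.005]
 [-1.    -0.003  0.001]
 [-0.001  0.005 -1.   ]]h.py:37: RuntimeWarning: Mean of empty slice.
  A=np.arctan2(Y[k],X[k]);print("wing px",k.sum(),"doubled-angle dir",np.angle(np.exp(2j*A).mean())/2,"per side",[(np.round(np.median(B),3),len(B)) for B in(A[abs(A)<1.57],A[abs(A)>1.57])],"h pct",np.percentile(h[k],[50,95]))
  ret = ret.dtype.type(ret / rcount)
  return _methods._mean(a, axis=axis, dtype=dtype,
Traceback (most recent call last):
  File "h.py", line 37, in wing
    A=np.arctan2(Y[k],X[k]);print("wing px",k.sum(),"doubled-angle dir",np.angle(np.exp(2j*A).mean())/2,"per side",[(np.round(np.median(B),3),len(B)) for B in(A[abs(A)<1.57],A[abs(A)>1.57])],"h pct",np.percentile(h[k],[50,95]))
                                                                                                                                                                                                       ~~~~~~~~~~~~~^^^^^^^^^^^^^^
IndexError: index -1 is out of bounds for axis 0 with size 0
```

View pics/w5.png

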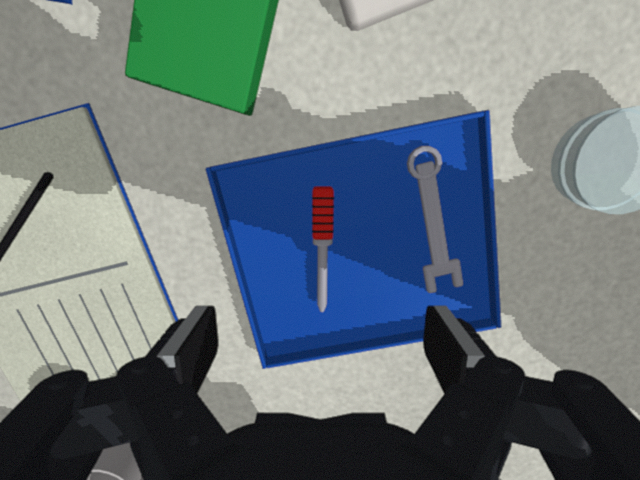

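The picture shows the red handle from (322,187) to (322,240), collar, shank and nose at (322,311). The spanner is about 100 mm to the right, so the fingers clear it.

```bash
python3 - <<'E'
from h import *
z=load("w5");p=z["p"].astype(int);t=load("top0");sc=load("scene0")
v,u=np.mgrid[0:480,0:640];m=(p[...,2]-np.maximum(p[...,0],p[...,1])>40)&(abs(u-322)<22)&(v>175)&(v<250)
C=cloud(z);P=C[m];top=np.median(P[:,2]);print("handle top z",top,"tray",[np.round(C[b,a],4) for a,b in((280,220),(370,220),(322,330))])
print("px",u[m].min(),u[m].max(),v[m].min(),v[m].max())
def hit(z,a,b,h):
    o,r=ray(z,a,b);return (o+r*(h-o[2])/r[2])[:2]
for y in(187,213.5,240,250):
  print(y,hit(z,322.5,y,.025))
print("nose",hit(z,322,311,.015),"collar/shank",hit(z,323,265,.02))
print("tri",tri([(z,322.5,213.5),(t,396,240)]),tri([(z,322.5,213.5),(sc,274.7,260.5)]))
q=P[abs(P[:,2]-top)<.004];print("top face range",q.min(0),q.max(0),q.mean(0))
mask=((p.max(-1)-p.min(-1))<40)&(p[...,2]>90)&(abs(u-322)<12)&(v>242)&(v<312)
ax=[(y,u[y][mask[y]].mean()) for y in range(244,308) if mask[y].sum()>3];ax=np.array(ax);f=np.polyfit(ax[:,0],ax[:,1],1);a=hit(z,np.polyval(f,250),250,.015);b=hit(z,np.polyval(f,308),308,.015);print("axis dir",(b-a)/np.linalg.norm(b-a),np.arctan2(*(b-a)[::-1]))
E
```

```text
handle top z 0.02515059978018286 tray [array([ 0.5906, -0.2856,  0.0033]), array([ 0.5   , -0.2863,  0.0055]), array([ 0.5476, -0.1621,  0.0057])]
px 313 332 187 239
187 [ 0.54808239 -0.32163677]
213.5 [ 0.54795901 -0.29680523]
240 [ 0.54783006 -0.27085598]
250 [ 0.54777989 -0.26075766]
nose [ 0.54784895 -0.19005708] collar/shank [ 0.54714014 -0.24347638]
tri [ 0.5474063  -0.29417947  0.01145625] [ 0.5483676  -0.29560242  0.01598358]
top face range [ 0.53867647 -0.32065914  0.02194106] [ 0.55698794 -0.27120121  0.02785783] [ 0.54801533 -0.29690883  0.02514881]
axis dir [0.00119684 0.99999928] 1.5695994907450108
```

```bash
python3 - <<'E'
from h import *
s,R=st();rel([.548,-.2955,.05],np.array([[0,-1,0],[-1,0,0],[0,0,-1.]]))
E
```

```text
t 21.85 j [-0.34  0.69  1.26  1.45 -0.65  1.48 -2.23] p [ 0.5504 -0.2887  0.2085] F [ 0.3  0.6 -0.2] M [-0.01 -0.02  0.  ] w 0.0851 gf 0.0
 sp xyz mm [-334.9  -71.3  257.2] toolz.-ZS 0.8184 y-angle 1.764
T cm [ 0.69  0.17 15.85] rot [0.005 0.001 0.004]
```

Call:
carry_out(targets=[{"translation":[0.7,0.2,4],"angular":[0.005,0,0.004],"jaw":-1},{"translation":[0.7,0.2,8],"angular":[0.005,0,0.004],"jaw":-1},{"translation":[0.7,0.2,12],"angular":[0.005,0,0.004],"jaw":-1},{"translation":[0.7,0.2,15.5],"angular":[0.005,0,0.004],"jaw":-1},{"translation":[0.7,0.2,15.8],"angular":[0.005,0,0.004],"jaw":-1},{"translation":[0.7,0.2,15.8],"angular":[0.005,0,0.004],"jaw":-1}])

```text
time: 22.45
eef_pos: [0.5477, -0.2956, 0.0509]
orientation: [3.142, 0.001, -1.57]
contact_force: [-0.0, -0.1, 1.6]
grip_width: 0.0855
grasp_force: 0.0
```

```bash
python3 - <<'E'
from h import *
s,R=st();rel([.548,-.2955,.009],np.array([[0,-1,0],[-1,0,0],[0,0,-1.]]))
E
```

```text
t 22.45 j [-0.29  0.82  1.13  1.63 -0.78  1.21 -2.13] p [ 0.5477 -0.2956  0.0509] F [-0.  -0.1  1.6] M [-0.02 -0.05 -0.01] w 0.0855 gf 0.0
 sp xyz mm [-431.4  -70.3  132.4] toolz.-ZS 0.81888 y-angle 1.763
T cm [-0.   -0.03  4.19] rot [0.    0.001 0.001]
```

Call:
carry_out(newtons=70, targets=[{"translation":[0,0,2.5],"angular":[0,0,0],"jaw":-1},{"translation":[0,0,4.1],"angular":[0,0,0],"jaw":-1},{"translation":[0,0,4.1],"angular":[0,0,0],"jaw":-1},{"translation":[0,0,4.1],"angular":[0,0,0],"jaw":1},{"translation":[0,0,4.1],"angular":[0,0,0],"jaw":1},{"translation":[0,0,4.1],"angular":[0,0,0],"jaw":1},{"translation":[0,0,4.1],"angular":[0,0,0],"jaw":1},{"translation":[0,0,4.1],"angular":[0,0,0],"jaw":1}])

```text
time: 23.25
eef_pos: [0.5476, -0.2968, 0.0102]
orientation: [-3.14, -0.0, -1.572]
contact_force: [0.3, 0.2, -0.3]
grip_width: 0.0184
grasp_force: 68.8
```

Call:
carry_out(targets=[{"translation":[0,0,0],"angular":[0,0,0],"jaw":1},{"translation":[0,0,0],"angular":[0,0,0],"jaw":1},{"translation":[0,0,0],"angular":[0,0,0],"jaw":1}])

```text
time: 23.55
eef_pos: [0.5476, -0.2969, 0.0101]
orientation: [-3.14, -0.0, -1.572]
contact_force: [-0.2, 0.7, 5.5]
grip_width: 0.0181
grasp_force: 69.9
```

```bash
python3 - <<'E'
from h import *
s,R=st();print(s["eef_pos"])
E
```

```text
t 23.55 j [-0.27  0.86  1.09  1.65 -0.83  1.15 -2.1 ] p [ 0.5476 -0.2969  0.0101] F [-0.2  0.7  5.5] M [ 0.16  0.12 -0.03] w 0.0181 gf 69.9
 sp xyz mm [-455.9  -70.5   99.7] toolz.-ZS 0.81862 y-angle 1.763
[ 0.54758782 -0.29686979  0.01007055]
```

```bash
cat >> h.py <<'E'
OFF=np.array([-.0014,0,-.005]) # pin origin in tool frame
def pinpose(dy,dh=0,dx=0):
    R=np.stack([-YS,-XS,-ZS],1);return O+(.028+dh)*ZS+dx*XS-dy*YS-R@OFF,R
E
python3 - <<'E'
from h import *
s,R0=st()
for a in((.17,.08),(.15,.0)):
  p,R=pinpose(*a);print(p);rel(p,R)
  q=s["eef_pos"]+[0,0,.22];rel(p,R,q,R0)
E
```

```text
t 23.55 j [-0.27  0.86  1.09  1.65 -0.83  1.15 -2.1 ] p [ 0.5476 -0.2969  0.0101] F [-0.2  0.7  5.5] M [ 0.16  0.12 -0.03] w 0.0181 gf 69.9
 sp xyz mm [-455.9  -70.5   99.7] toolz.-ZS 0.81862 y-angle 1.763
[0.73150871 0.04106863 0.27471253]
T cm [-33.81 -18.39 -26.44] rot [ 0.516 -0.41  -1.294]
T cm [-33.81 -18.37  -4.44] rot [ 0.516 -0.41  -1.294]
[0.72266532 0.09040729 0.2092336 ]
T cm [-38.74 -17.5  -19.9 ] rot [ 0.516 -0.41  -1.294]
T cm [-38.74 -17.47   2.1 ] rot [ 0.516 -0.41  -1.294]
```

Call:
carry_out(targets=[{"translation":[0,0,-1],"angular":[0,0,0],"jaw":1},{"translation":[0,0,-4],"angular":[0,0,0],"jaw":1},{"translation":[0,0,-8],"angular":[0,0,0],"jaw":1},{"translation":[0,0,-12],"angular":[0,0,0],"jaw":1},{"translation":[0,0,-16],"angular":[0,0,0],"jaw":1},{"translation":[0,0,-20],"angular":[0,0,0],"jaw":1},{"translation":[0,0,-22],"angular":[0,0,0],"jaw":1},{"translation":[0,0,-22],"angular":[0,0,0],"jaw":1}])

```text
time: 24.35
eef_pos: [0.5476, -0.298, 0.233]
orientation: [-3.137, -0.002, -1.572]
contact_force: [0.2, -0.5, -2.2]
grip_width: 0.0183
grasp_force: 69.0
```

```bash
python3 - <<'E'
from h import *
s,R0=st()
p,R=pinpose(.17,.08);rel(p,R)
E
```

```text
t 24.35 j [-0.33  0.67  1.28  1.41 -0.64  1.51 -2.23] p [ 0.5476 -0.298   0.233 ] F [ 0.2 -0.5 -2.2] M [-0.04  0.01 -0.02] w 0.0183 gf 69.0
 sp xyz mm [-328.7  -70.8  282.8] toolz.-ZS 0.81788 y-angle 1.764
T cm [-33.92 -18.36  -4.16] rot [ 0.514 -0.414 -1.293]
```

Call:
carry_out(targets=[{"translation":[-3.4,-1.8,-1],"angular":[0.0514,-0.0414,-0.1293],"jaw":1},{"translation":[-6.8,-3.7,-2],"angular":[0.103,-0.083,-0.259],"jaw":1},{"translation":[-10.2,-5.5,-3],"angular":[0.154,-0.124,-0.388],"jaw":1},{"translation":[-13.6,-7.3,-4],"angular":[0.206,-0.166,-0.517],"jaw":1},{"translation":[-17,-9.2,-5],"angular":[0.257,-0.207,-0.647],"jaw":1},{"translation":[-20.3,-11,-5.5],"angular":[0.308,-0.248,-0.776],"jaw":1},{"translation":[-23.7,-12.9,-5.5],"angular":[0.36,-0.29,-0.905],"jaw":1},{"translation":[-27.1,-14.7,-5.2],"angular":[0.411,-0.331,-1.034],"jaw":1}])

```text
time: 25.15
eef_pos: [0.6946, -0.0246, 0.2811]
orientation: [-2.639, 0.071, -0.492]
contact_force: [0.4, -0.1, -2.0]
grip_width: 0.0184
grasp_force: 69.0
```

```bash
python3 - <<'E'
from h import *
s,R0=st()
p,R=pinpose(.17,.08);rel(p,R)
E
```

```text
t 25.15 j [-0.3   0.58  0.87  1.28 -0.93  1.57 -1.53] p [ 0.6946 -0.0246  0.2811] F [ 0.4 -0.1 -2. ] M [-0.65  0.17 -0.03] w 0.0184 gf 69.0
 sp xyz mm [ -55.6 -150.7  149.9] toolz.-ZS 0.99215 y-angle 2.88
T cm [ 0.2  -6.3   4.18] rot [ 0.1   -0.076 -0.257]
```

Call:
carry_out(targets=[{"translation":[0,-2.5,1],"angular":[0.04,-0.03,-0.11],"jaw":1},{"translation":[0.1,-4.5,2.5],"angular":[0.08,-0.06,-0.21],"jaw":1},{"translation":[0.2,-6.3,4.1],"angular":[0.1,-0.076,-0.257],"jaw":1},{"translation":[0.2,-6.3,4.1],"angular":[0.1,-0.076,-0.257],"jaw":1},{"translation":[0.2,-6.3,4.1],"angular":[0.1,-0.076,-0.257],"jaw":1},{"translation":[0.2,-6.3,4.1],"angular":[0.1,-0.076,-0.257],"jaw":1}])

```text
time: 25.75
eef_pos: [0.7313, 0.0384, 0.2752]
orientation: [-2.533, 0.002, -0.24]
contact_force: [0.6, 0.3, -1.6]
grip_width: 0.0181
grasp_force: 69.0
```

```bash
python3 - <<'E'
from h import *
from station import arm
s,R0=st()
p,R=pinpose(.17,.08);rel(p,R)
p,R=pinpose(.15,.0);rel(p,R)
out=[]
RR=Ro.from_euler("xyz",s["orientation"]).as_matrix()
for n in("scene","top","wrist"):
    m=arm.camera_model(n);q,d=arm.capture(n);nm=n+"6"
    np.savez(nm+".npz",p=q,d=d,T=m["pose"],f=240/np.tan(np.radians(m["vertical_fov"]/2)),cx=m["cx"],cy=m["cy"]);z=load(nm)
    base=s["eef_pos"]+RR@OFF
    pr=[proj(z,base-RR[:,0]*k) for k in(-.025,.0,.031,.105)];print(n,np.round(pr,1).tolist())
    c=np.mean(pr,0).astype(int);a=max(0,min(540,c[0]-50));b=max(0,min(405,c[1]-37));print("crop origin",a,b)
    out.append(cv2.resize(q[b:b+75,a:a+100],(400,300),interpolation=cv2.INTER_CUBIC) if n!="wrist" else cv2.resize(q,(400,300)))
out.append(out[0]*0);cv2.imwrite("pics/c6.png",np.vstack([np.hstack(out[:2]),np.hstack(out[2:])]))
E
```

```text
t 25.75 j [-0.24  0.66  0.76  1.17 -1.03  1.6  -1.34] p [0.7313 0.0384 0.2752] F [ 0.6  0.3 -1.6] M [-0.77  0.19  0.  ] w 0.0181 gf 69.0
 sp xyz mm [  -1.8 -171.8  104.9] toolz.-ZS 0.99999 y-angle 3.135
T cm [-0.04 -0.19  0.19] rot [ 0.004 -0.003 -0.006]
T cm [-2.06 -0.2   8.19] rot [ 0.004 -0.003 -0.006]
scene [[384.3, 303.5], [390.3, 293.9], [397.5, 282.4], [413.9, 256.1]]
crop origin 346 246
top [[220.5, 102.1], [216.6, 116.2], [211.8, 133.8], [200.2, 176.2]]
crop origin 162 95
wrist [[320.8, 266.2], [320.7, 319.8], [320.6, 379.7], [320.4, 499.4]]
crop origin 270 329
```

View pics/c6.png

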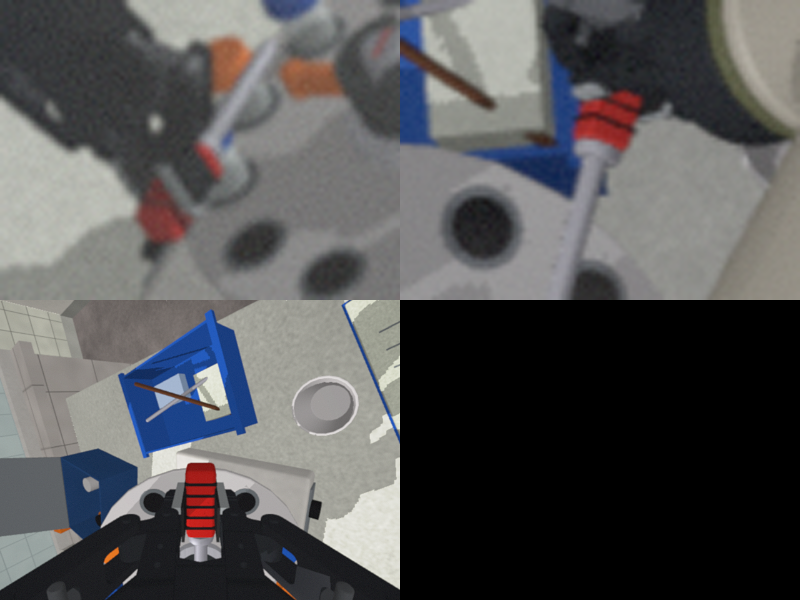

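The pin sits straight in the gripper: in the wrist view the handle is centred at about (320,335), with its shank towards the nut. I'll measure its exact seat from the wrist depth.

```bash
python3 - <<'E'
from h import *
z=load("wrist6");s,RR=st();p=z["p"].astype(int);C=cloud(z)
v,u=np.mgrid[0:480,0:640];m=(p[...,2]-np.maximum(p[...,0],p[...,1])>60)&(abs(u-320)<35)&(v>255)&(z["d"]>0)
T=(C[m]-s["eef_pos"])@RR*1e3
print(m.sum(),"tool x",np.percentile(T[:,0],[1,50,99]),"y",np.percentile(T[:,1],[2,50,98]),"z",np.percentile(T[:,2],[5,50,95]))
k=abs(T[:,1])<7;zz=T[k];zz=zz[abs(zz[:,2]-np.median(zz[:,2]))<3];print("slope z vs x",np.polyfit(zz[:,0],zz[:,2],1))
# edges of handle: y centre vs x
for a in range(-25,26,10):
  w=T[abs(T[:,0]-a)<5]
  if len(w)>30:print(a,len(w),np.round(np.percentile(w[:,1],[3,97]),1),round(np.median(w[:,2]),2))
g=(p.min(-1)>80)&((p.max(-1)-p.min(-1))<30)&(abs(u-320)<30)&(v>425)&(v<460);Tg=(C[g&(z["d"]>0)]-s["eef_pos"])@RR*1e3;Tg=Tg[abs(Tg[:,2])<40]
print("collar",len(Tg),np.median(Tg,0) if len(Tg) else '')
# spindle red line in top6/scene6 versus prediction
for n in("top6","scene6"):
  y=load(n);q=y["p"].astype(int);a=proj(y,O+.044*ZS);mm=(q[...,2]-np.maximum(q[...,0],q[...,1])>25)&(abs(u-a[0])<10)&(abs(v-a[1])<10)&(q[...,1]<100);print(n,a,mm.sum(),u[mm].mean(),v[mm].mean())
E
```

```text
t 25.9 j [-0.24  0.66  0.76  1.17 -1.03  1.6  -1.34] p [0.7314 0.0385 0.276 ] F [ 0.1 -0.4 -1. ] M [-0.73  0.13  0.01] w 0.0184 gf 69.0
 sp xyz mm [  -1.3 -171.8  105.5] toolz.-ZS 0.99999 y-angle 3.136
4536 tool x [-23.90016496   5.24955089  24.66603061] y [-8.56638785  0.20741123  9.32747936] z [-16.26202903 -15.12180972  -6.28856114]
slope z vs x [ 8.69578788e-03 -1.52985727e+01]
-25 348 [-8.8  9.2] -15.02
-15 757 [-8.2  9.1] -15.3
-5 659 [-8.5  8.9] -15.36
5 794 [-8.3  8.8] -15.29
15 900 [-8.5  9.3] -15.28
25 1076 [-8.1  9.2] -13.18
collar 0 
top6 (np.float64(176.35659219253338), np.float64(212.9696560428228)) 12 175.0 213.25
scene6 (np.float64(440.86933152150823), np.float64(256.54465534507074)) 3 441.0 256.0
```

```bash
sed -i 's/^OFF=.*/OFF=np.array([-.0005,.0003,-.0053])/' h.py; python3 - <<'E'
from h import *
s,RR=st();p,R=pinpose(.15,.0);rel(p,R)
E
```

```text
t 25.9 j [-0.24  0.66  0.76  1.17 -1.03  1.6  -1.34] p [0.7314 0.0385 0.276 ] F [ 0.1 -0.4 -1. ] M [-0.73  0.13  0.01] w 0.0184 gf 69.0
 sp xyz mm [  -1.3 -171.8  105.5] toolz.-ZS 0.99999 y-angle 3.136
T cm [-2.16 -0.18  8.27] rot [ 0.003 -0.003 -0.005]
```

Call:
carry_out(targets=[{"translation":[-0.5,-0.1,2],"angular":[0.002,-0.002,-0.003],"jaw":1},{"translation":[-1,-0.15,4.2],"angular":[0.003,-0.003,-0.005],"jaw":1},{"translation":[-1.5,-0.17,6.4],"angular":[0.003,-0.003,-0.005],"jaw":1},{"translation":[-2.1,-0.17,8.2],"angular":[0.003,-0.003,-0.005],"jaw":1},{"translation":[-2.1,-0.17,8.2],"angular":[0.003,-0.003,-0.005],"jaw":1},{"translation":[-2.1,-0.17,8.2],"angular":[0.003,-0.003,-0.005],"jaw":1},{"translation":[-2.1,-0.17,8.2],"angular":[0.003,-0.003,-0.005],"jaw":1}])

```text
time: 26.6
eef_pos: [0.723, 0.0898, 0.2108]
orientation: [-2.529, -0.002, -0.233]
contact_force: [0.3, -0.5, -2.1]
grip_width: 0.0179
grasp_force: 69.0
```

```bash
python3 - <<'E'
from h import *
s,RR=st();p,R=pinpose(.15,.0);rel(p,R)
from station import arm
out=[]
for n in("scene","top"):
    m=arm.camera_model(n);q,d=arm.capture(n);z=dict(p=q,d=d,T=m["pose"],f=240/np.tan(np.radians(m["vertical_fov"]/2)),cx=m["cx"],cy=m["cy"]);np.savez(n+"7.npz",**z)
    c=np.array(proj(z,O+.028*ZS-.06*YS)).astype(int);a,b=c[0]-33,c[1]-38;print(n,"crop",a,b,"pin",[np.round(proj(z,O+.028*ZS-k*YS),1).tolist() for k in(.045,.119)])
    out.append(cv2.resize(q[b:b+76,a:a+66],(396,456),interpolation=cv2.INTER_CUBIC))
cv2.imwrite("pics/c7.png",np.hstack(out))
E
```

```text
t 26.6 j [-0.34  0.65  0.74  1.33 -1.04  1.46 -1.29] p [0.723  0.0898 0.2108] F [ 0.3 -0.5 -2.1] M [-0.77  0.17 -0.04] w 0.0179 gf 69.0
 sp xyz mm [   0.4 -151.9   24.6] toolz.-ZS 1.0 y-angle -3.141
T cm [-0.14  0.01  0.19] rot [-0.    -0.002  0.001]
scene crop 399 243 pin [[435.4, 276.8], [420.6, 302.8]]
top crop 149 142 pin [[180.0, 188.4], [190.6, 148.7]]
```

View pics/c7.png

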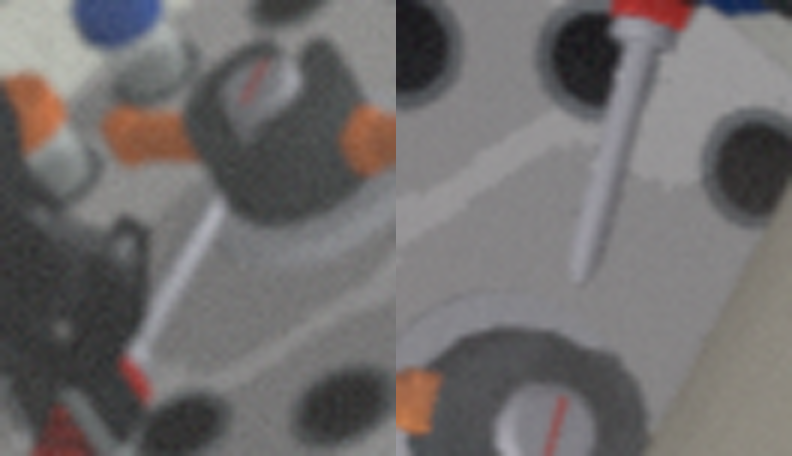

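In the crops, the nose in the scene half, at (222,205), points at the slot. In the top half the shank from (640,50) to (578,278) lines up with the red line. I'll lower 1.7 mm and start inserting.

Call:
carry_out(targets=[{"translation":[-0.1,0,0.17],"angular":[0,0,0],"jaw":1},{"translation":[-0.1,0,0.17],"angular":[0,0,0],"jaw":1},{"translation":[-0.1,0,0.17],"angular":[0,0,0],"jaw":1},{"translation":[-0.1,0,0.17],"angular":[0,0,0],"jaw":1}])

```text
time: 27.1
eef_pos: [0.7217, 0.0925, 0.2079]
orientation: [-2.529, 0.0, -0.232]
contact_force: [-0.6, 0.2, -1.2]
grip_width: 0.018
grasp_force: 69.0
```

```bash
python3 - <<'E'
from h import *
s,RR=st();p,R=pinpose(.15,.0);rel(p,R)
E
```

```text
t 27.1 j [-0.34  0.65  0.74  1.34 -1.04  1.45 -1.29] p [0.7217 0.0925 0.2079] F [-0.6  0.2 -1.2] M [-0.75  0.16  0.02] w 0.018 gf 69.0
 sp xyz mm [   0.7 -149.9   20.9] toolz.-ZS 1.0 y-angle -3.141
T cm [ 0.06  0.04 -0.18] rot [-0.001  0.001  0.001]
```

Call:
carry_out(targets=[{"translation":[0.05,0.04,-0.13],"angular":[0,0,0],"jaw":1},{"translation":[0.05,0.04,-0.13],"angular":[0,0,0],"jaw":1},{"translation":[0.05,0.04,-0.13],"angular":[0,0,0],"jaw":1},{"translation":[0.05,0.04,-0.13],"angular":[0,0,0],"jaw":1}])

```text
time: 27.5
eef_pos: [0.7219, 0.0913, 0.2087]
orientation: [-2.529, 0.0, -0.232]
contact_force: [-0.0, 0.2, -1.0]
grip_width: 0.0184
grasp_force: 69.0
```

```bash
python3 - <<'E'
from h import *
from station import arm
for i in range(4):
  s,RR=st();p,R=pinpose(.15,.0);rel(p,R)
  if i==3:break
  m=arm.camera_model("wrist");q,d=arm.capture("wrist")
  if i==2:
    z=dict(p=q,d=d,T=m["pose"],f=240/np.tan(np.radians(m["vertical_fov"]/2)),cx=m["cx"],cy=m["cy"]);C=cloud(z);v,u=np.mgrid[0:480,0:640];c=q.astype(int);k=(c[...,2]-np.maximum(c[...,0],c[...,1])>60)&(abs(u-320)<25)&(v>265)&(v<370)&(d>0);Q=C[k]-O;h=Q@ZS;print("handle top h (want 38)",np.median(h)*1e3,"x centre",(np.percentile(Q@XS,3)+np.percentile(Q@XS,97))*500)
E
```

```text
t 27.5 j [-0.34  0.65  0.74  1.34 -1.04  1.46 -1.29] p [0.7219 0.0913 0.2087] F [-0.   0.2 -1. ] M [-0.75  0.17 -0.02] w 0.0184 gf 69.0
 sp xyz mm [   0.3 -150.4   22.1] toolz.-ZS 1.0 y-angle -3.141
T cm [ 0.01 -0.   -0.06] rot [-0.001  0.001  0.001]
t 27.55 j [-0.34  0.65  0.74  1.34 -1.04  1.46 -1.29] p [0.7219 0.0914 0.2087] F [-0.  -1.2 -0.4] M [-0.76  0.17 -0.01] w 0.0183 gf 69.0
 sp xyz mm [   0.3 -150.4   22.1] toolz.-ZS 1.0 y-angle -3.141
T cm [ 0.01  0.   -0.06] rot [-0.001  0.001  0.001]
t 27.6 j [-0.34  0.65  0.74  1.34 -1.04  1.46 -1.29] p [0.7218 0.0914 0.2087] F [ 0.6  0.9 -1.4] M [-0.77  0.12  0.01] w 0.0185 gf 69.0
 sp xyz mm [   0.3 -150.4   22.1] toolz.-ZS 1.0 y-angle -3.141
T cm [ 0.01 -0.   -0.06] rot [-0.001  0.001  0.001]
handle top h (want 38) 37.295004053017095 x centre 0.08746531895138625
t 27.65 j [-0.34  0.65  0.74  1.34 -1.04  1.46 -1.29] p [0.7219 0.0914 0.2087] F [ 0.2  0.9 -1.9] M [-0.81  0.13  0.02] w 0.0183 gf 69.0
 sp xyz mm [   0.3 -150.4   22.1] toolz.-ZS 1.0 y-angle -3.141
T cm [ 0.01  0.   -0.06] rot [-0.001  0.001  0.001]
```

Both agree: raise 0.6 mm, then insert. First 4 cm, slowly.

Call:
carry_out(targets=[{"translation":[0,0,-0.06],"angular":[0,0,0],"jaw":1},{"translation":[-0.7,0,-0.06],"angular":[0,0,0],"jaw":1},{"translation":[-1.4,0,-0.06],"angular":[0,0,0],"jaw":1},{"translation":[-2,0,-0.06],"angular":[0,0,0],"jaw":1},{"translation":[-2.6,0,-0.06],"angular":[0,0,0],"jaw":1},{"translation":[-3.2,0,-0.06],"angular":[0,0,0],"jaw":1},{"translation":[-3.8,0,-0.06],"angular":[0,0,0],"jaw":1},{"translation":[-3.8,0,-0.06],"angular":[0,0,0],"jaw":1}])

```text
time: 28.45
eef_pos: [0.6842, 0.1, 0.2095]
orientation: [-2.528, 0.0, -0.232]
contact_force: [0.5, -0.9, -1.8]
grip_width: 0.018
grasp_force: 69.0
```

```bash
python3 - <<'E'
from h import *
s,RR=st();p,R=pinpose(.1125,.0);rel(p,R);F=s["contact_force"];print("F sp",F@XS,F@YS,F@ZS)
E
```

```text
t 28.45 j [-0.4   0.57  0.75  1.46 -1.01  1.42 -1.27] p [0.6842 0.1    0.2095] F [ 0.5 -0.9 -1.8] M [-0.79  0.16  0.  ] w 0.018 gf 69.0
 sp xyz mm [   0.6 -111.7   23. ] toolz.-ZS 1.0 y-angle -3.141
T cm [0.13 0.03 0.03] rot [-0.001  0.001  0.001]
F sp -1.6312209928556838 -0.6826399189138028 -1.0299680156476747
```

The nose is inside the hole with no side force.

Call:
carry_out(targets=[{"translation":[-0.7,0.02,0.03],"angular":[0,0,0],"jaw":1},{"translation":[-1.4,0.02,0.03],"angular":[0,0,0],"jaw":1},{"translation":[-2.1,0.02,0.03],"angular":[0,0,0],"jaw":1},{"translation":[-2.8,0.02,0.03],"angular":[0,0,0],"jaw":1},{"translation":[-3.5,0.02,0.03],"angular":[0,0,0],"jaw":1},{"translation":[-4.1,0.02,0.03],"angular":[0,0,0],"jaw":1},{"translation":[-4.6,0.02,0.03],"angular":[0,0,0],"jaw":1},{"translation":[-4.6,0.02,0.03],"angular":[0,0,0],"jaw":1}])

```text
time: 29.25
eef_pos: [0.6395, 0.1105, 0.2091]
orientation: [-2.528, 0.0, -0.232]
contact_force: [0.6, -0.0, -1.5]
grip_width: 0.018
grasp_force: 69.0
```

```bash
python3 - <<'E'
from h import *
s,RR=st();p,R=pinpose(.0615,.0);rel(p,R);F=s["contact_force"];print("F sp",F@XS,F@YS,F@ZS)
E
```

```text
t 29.25 j [-0.47  0.47  0.77  1.6  -0.96  1.36 -1.26] p [0.6395 0.1105 0.2091] F [ 0.6 -0.  -1.5] M [-0.72  0.12  0.02] w 0.018 gf 69.0
 sp xyz mm [  0.2 -65.9  22.7] toolz.-ZS 1.0 y-angle -3.141
T cm [-0.39 -0.01 -0.  ] rot [-0.001  0.001  0.001]
F sp -0.8013268695433661 -0.5627718351702719 -1.2850708631052683
```

Call:
carry_out(targets=[{"translation":[-0.15,0,0],"angular":[0,0,0],"jaw":1},{"translation":[-0.3,0,0],"angular":[0,0,0],"jaw":1},{"translation":[-0.38,0,0],"angular":[0,0,0],"jaw":1},{"translation":[-0.45,0,0],"angular":[0,0,0],"jaw":1},{"translation":[-0.45,0,0],"angular":[0,0,0],"jaw":1}])

```text
time: 29.75
eef_pos: [0.6363, 0.111, 0.2091]
orientation: [-2.529, -0.001, -0.233]
contact_force: [4.4, -0.6, -1.8]
grip_width: 0.0179
grasp_force: 68.9
```

```bash
python3 - <<'E'
from h import *
s,RR=st();p,R=pinpose(.0615,.0);rel(p,R);F=s["contact_force"];print("F sp",F@XS,F@YS,F@ZS)
E
```

```text
t 29.75 j [-0.48  0.46  0.77  1.61 -0.96  1.35 -1.26] p [0.6363 0.111  0.2091] F [ 4.4 -0.6 -1.8] M [-0.99 -0.53 -0.56] w 0.0179 gf 68.9
 sp xyz mm [ -0.  -62.6  22.8] toolz.-ZS 1.0 y-angle -3.141
T cm [-0.06 -0.03  0.01] rot [-0.001 -0.     0.001]
F sp -0.6458284506623981 -4.429786243769201 -1.6945158047597777
```

Contact begins. A bit more to seat the collar.

Call:
carry_out(targets=[{"translation":[-0.05,0,0],"angular":[0,0,0],"jaw":1},{"translation":[-0.1,0,0],"angular":[0,0,0],"jaw":1},{"translation":[-0.15,0,0],"angular":[0,0,0],"jaw":1},{"translation":[-0.15,0,0],"angular":[0,0,0],"jaw":1},{"translation":[-0.15,0,0],"angular":[0,0,0],"jaw":1}])

```text
time: 30.25
eef_pos: [0.6358, 0.1108, 0.2094]
orientation: [-2.529, -0.003, -0.234]
contact_force: [8.3, -1.5, -3.0]
grip_width: 0.0183
grasp_force: 68.8
```

```bash
python3 - <<'E'
from h import *
s,RR=st();F=s["contact_force"];print("F sp",F@XS,F@YS,F@ZS)
from station import arm
out=[]
for n in("scene","wrist"):
    m=arm.camera_model(n);q,d=arm.capture(n);z=dict(p=q,d=d,T=m["pose"],f=240/np.tan(np.radians(m["vertical_fov"]/2)),cx=m["cx"],cy=m["cy"])
    if n=="scene":
        c=np.array(proj(z,O+.028*ZS)).astype(int);a,b=c[0]-40,c[1]-38;print(a,b);out.append(cv2.resize(q[b:b+76,a:a+80],(400,380),interpolation=cv2.INTER_CUBIC))
    else:
        out.append(cv2.resize(q[160:480,152:488],(399,380)))
        C=cloud(z);c=q.astype(int);v,u=np.mgrid[0:480,0:640];k=(c[...,2]-np.maximum(c[...,0],c[...,1])>60)&(abs(u-320)<30)&(v>240)&(v<420)&(d>0);Q=C[k]-O;print("handle YS range mm (want -86.5..-36.5)",np.percentile(Q@YS,[0.5,99.5])*1e3,"x",np.percentile(Q@XS,[3,97])*1e3)
cv2.imwrite("pics/c8.png",np.hstack(out))
E
```

```text
t 30.25 j [-0.48  0.46  0.78  1.61 -0.96  1.35 -1.26] p [0.6358 0.1108 0.2094] F [ 8.3 -1.5 -3. ] M [-1.03 -1.44 -1.18] w 0.0183 gf 68.8
 sp xyz mm [ -0.1 -62.1  23.2] toolz.-ZS 1.0 y-angle -3.141
F sp -1.341321731365262 -8.447054901651807 -2.769860033195284
403 223
handle YS range mm (want -86.5..-36.5) [-86.876611   -37.64187614] x [-9.03428916  8.48081289]
```

View pics/c8.png

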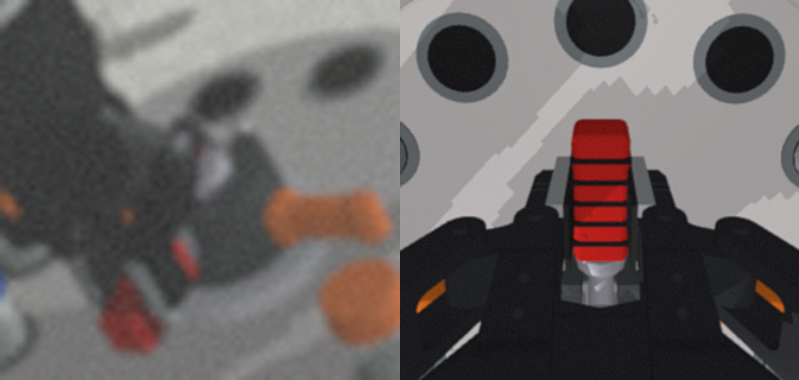

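The handle spans −86.9 to −37.6 mm (home is −86.5 to −36.5), with the collar at the nut. One firmer push to make sure, then relax.

Call:
carry_out(targets=[{"translation":[-0.1,0,0],"angular":[0,0,0],"jaw":1},{"translation":[-0.2,0,0],"angular":[0,0,0],"jaw":1},{"translation":[-0.3,0,0],"angular":[0,0,0],"jaw":1},{"translation":[-0.3,0,0],"angular":[0,0,0],"jaw":1},{"translation":[-0.3,0,0],"angular":[0,0,0],"jaw":1}])

```text
time: 30.85
eef_pos: [0.635, 0.1105, 0.2101]
orientation: [-2.53, -0.007, -0.237]
contact_force: [18.4, -1.6, -5.0]
grip_width: 0.0184
grasp_force: 68.6
```

```bash
python3 - <<'E'
from h import *
s,RR=st();F=s["contact_force"];print("F sp",F@XS,F@YS,F@ZS)
E
```

```text
t 30.85 j [-0.48  0.45  0.78  1.62 -0.96  1.34 -1.26] p [0.635  0.1105 0.2101] F [18.4 -1.6 -5. ] M [-1.44 -3.11 -2.35] w 0.0184 gf 68.6
 sp xyz mm [ -0.1 -61.4  24.1] toolz.-ZS 0.99997 y-angle -3.14
F sp -0.6865304549514344 -18.265377192434336 -5.655722594246877
```

Call:
carry_out(targets=[{"translation":[0.25,0,0],"angular":[0,0,0],"jaw":1},{"translation":[0.3,0,0],"angular":[0,0,0],"jaw":1},{"translation":[0.3,0,0],"angular":[0,0,0],"jaw":-1},{"translation":[0.3,0,0],"angular":[0,0,0],"jaw":-1},{"translation":[0.3,0,0],"angular":[0,0,0],"jaw":-1},{"translation":[0.3,0,0],"angular":[0,0,0],"jaw":-1},{"translation":[0.3,0,-2],"angular":[0,0,0],"jaw":-1},{"translation":[0.3,0,-5],"angular":[0,0,0],"jaw":-1}])

```text
time: 31.65
eef_pos: [0.6264, 0.0853, 0.2486]
orientation: [-2.529, 0.004, -0.229]
contact_force: [0.8, 0.5, -0.4]
grip_width: 0.0852
grasp_force: 0.0
```

Call:
carry_out(targets=[{"translation":[0,0,-4],"angular":[0,0,0],"jaw":-1},{"translation":[-2,0,-7],"angular":[0,0,0],"jaw":-1},{"translation":[-3,0,-9],"angular":[0,0,0],"jaw":-1},{"translation":[-3,0,-9],"angular":[0,0,0],"jaw":-1},{"translation":[-3,0,-9],"angular":[0,0,0],"jaw":-1}])

```text
time: 32.15
eef_pos: [0.5866, 0.0406, 0.3236]
orientation: [-2.528, -0.0, -0.231]
contact_force: [0.1, -0.2, -1.2]
grip_width: 0.0855
grasp_force: 0.0
```

```bash
python3 - <<'E'
from h import *
s,RR=st()
from station import arm
n="wrist";m=arm.camera_model(n);q,d=arm.capture(n);z=dict(p=q,d=d,T=m["pose"],f=240/np.tan(np.radians(m["vertical_fov"]/2)),cx=m["cx"],cy=m["cy"]);cv2.imwrite("pics/w9.png",q)
def hit(u,v,h):
    o,r=ray(z,u,v);t=(h-(o-O)@ZS)/(r@ZS);a=o+t*r-O;return np.array([a@XS,a@YS])*1e3
c=q.astype(int);v,u=np.mgrid[0:480,0:640];P=cloud(z)-O;X,Y,h=P@XS*1e3,P@YS*1e3,P@ZS*1e3
k=(c[...,2]-np.maximum(c[...,0],c[...,1])>60)&(abs(X)<16)&(Y<-30)&(Y>-100)&(h>20)&(d>0);print("handle",k.sum(),"Y",np.percentile(Y[k],[.5,99.5]),"X",np.percentile(X[k],[3,97]),"h",np.median(h[k]))
k=(abs(X)<7)&(Y>28)&(Y<60)&(abs(h-31)<8)&(d>0);print("nose",k.sum(),Y[k].max() if k.any() else '')
E
```

```text
t 32.15 j [-0.44  0.3   0.85  1.53 -0.83  1.55 -1.32] p [0.5866 0.0406 0.3236] F [ 0.1 -0.2 -1.2] M [-0.58  0.22 -0.02] w 0.0855 gf 0.0
 sp xyz mm [  0.3 -30.5 162.5] toolz.-ZS 1.0 y-angle -3.14
handle 1311 Y [-87.89556762 -39.56641079] X [-14.00214921   5.28545936] h 32.89052242991215
nose 119 41.46027990747211
```

View pics/w9.png

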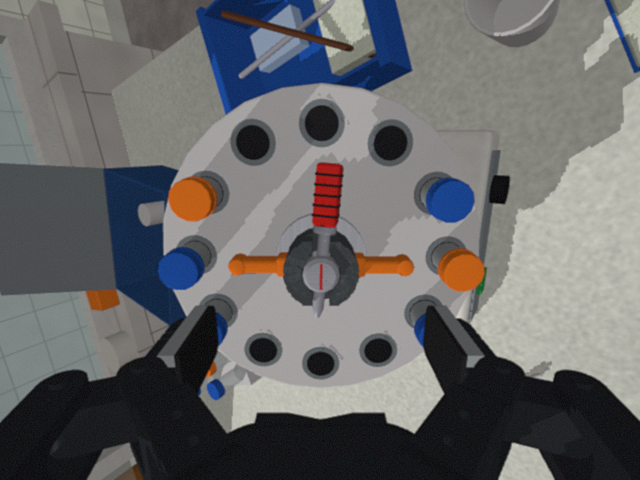

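The pin is through the slot and hole: handle at (328,195), nose showing at (319,308), and the tubes are untouched. My relaxing move may have drawn it back about 1 mm, so I'll press the handle's end with closed fingers.

Call:
carry_out(newtons=30, targets=[{"translation":[4,0.2,1],"angular":[0,0,0],"jaw":1},{"translation":[8,0.4,2],"angular":[0,0,0],"jaw":1},{"translation":[8.1,0.4,5],"angular":[0,0,0],"jaw":1},{"translation":[8.1,0.4,8],"angular":[0,0,0],"jaw":1},{"translation":[8.1,0.4,11],"angular":[0,0,0],"jaw":1},{"translation":[8.1,0.4,13],"angular":[0,0,0],"jaw":1},{"translation":[8.1,0.4,14.2],"angular":[0,0,0],"jaw":1},{"translation":[8.1,0.4,14.2],"angular":[0,0,0],"jaw":1}])

```text
time: 33.0
eef_pos: [0.6824, 0.1003, 0.202]
orientation: [-2.529, 0.005, -0.229]
contact_force: [0.4, 0.6, 0.9]
grip_width: -0.0002
grasp_force: 0.0
```

Call:
carry_out(targets=[{"translation":[0,0,0],"angular":[0,0,0],"jaw":1},{"translation":[0,0,0],"angular":[0,0,0],"jaw":1}])

```text
time: 33.2
eef_pos: [0.6839, 0.0967, 0.206]
orientation: [-2.529, -0.001, -0.233]
contact_force: [0.2, -0.4, 0.1]
grip_width: 0.0004
grasp_force: 0.0
```

```bash
python3 - <<'E'
from h import *
s,RR=st();F=s["contact_force"];print("F sp",F@XS,F@YS,F@ZS)
E
```

```text
t 33.2 j [-0.41  0.58  0.77  1.47 -1.02  1.42 -1.25] p [0.6839 0.0967 0.206 ] F [ 0.2 -0.4  0.1] M [-0.62  0.15 -0.01] w 0.0004 gf 0.0
 sp xyz mm [  -4.2 -112.2   22. ] toolz.-ZS 1.0 y-angle -3.141
F sp -0.2694063723451526 -0.32657616710486315 0.27164180904055396
```

Call:
carry_out(targets=[{"translation":[-0.5,0,0.2],"angular":[0,0,0],"jaw":1},{"translation":[-1,0,0.2],"angular":[0,0,0],"jaw":1},{"translation":[-1.3,0,0.2],"angular":[0,0,0],"jaw":1},{"translation":[-1.5,0,0.2],"angular":[0,0,0],"jaw":1},{"translation":[-1.7,0,0.2],"angular":[0,0,0],"jaw":1},{"translation":[-1.8,0,0.2],"angular":[0,0,0],"jaw":1},{"translation":[-1.8,0,0.2],"angular":[0,0,0],"jaw":1}])

```text
time: 33.9
eef_pos: [0.6693, 0.1008, 0.2055]
orientation: [-2.529, -0.008, -0.237]
contact_force: [13.7, -3.8, 3.4]
grip_width: 0.0001
grasp_force: 6.9
```

```bash
python3 - <<'E'
from h import *
s,RR=st();F=s["contact_force"];print("F sp",F@XS,F@YS,F@ZS)
E
```

```text
t 33.9 j [-0.44  0.54  0.78  1.52 -1.01  1.39 -1.25] p [0.6693 0.1008 0.2055] F [13.7 -3.8  3.4] M [-1.12 -2.2  -1.79] w 0.0001 gf 6.9
 sp xyz mm [ -4.  -97.1  21.3] toolz.-ZS 0.99996 y-angle -3.14
F sp 1.504588719179716 -14.190601457339056 3.134950756040858
```

Call:
carry_out(targets=[{"translation":[-0.1,0,0],"angular":[0,0,0],"jaw":1},{"translation":[-0.2,0,0],"angular":[0,0,0],"jaw":1},{"translation":[-0.2,0,0],"angular":[0,0,0],"jaw":1}])

```text
time: 34.2
eef_pos: [0.6688, 0.1002, 0.2062]
orientation: [-2.53, -0.011, -0.239]
contact_force: [18.9, -6.5, 1.4]
grip_width: -0.0
grasp_force: 9.5
```

```bash
python3 - <<'E'
from h import *
s,RR=st();F=s["contact_force"];print("F sp",F@XS,F@YS,F@ZS)
E
```

```text
t 34.2 j [-0.44  0.53  0.78  1.52 -1.01  1.38 -1.25] p [0.6688 0.1002 0.2062] F [18.9 -6.5  1.4] M [-1.27 -3.09 -2.4 ] w -0.0 gf 9.5
 sp xyz mm [ -4.1 -96.7  22.2] toolz.-ZS 0.99992 y-angle -3.14
F sp -0.8040379748576574 -19.850287761272767 2.270587771551524
```

The pin is against a firm stop: 20 N for only 0.4 mm, with the finger edge at about −86 mm, which is home. Backing off, then a last check.

Call:
carry_out(targets=[{"translation":[0.5,0,0],"angular":[0,0,0],"jaw":1},{"translation":[1.5,0,0],"angular":[0,0,0],"jaw":1},{"translation":[2.5,0,0],"angular":[0,0,0],"jaw":1},{"translation":[2.5,0,-4],"angular":[0,0,0],"jaw":1},{"translation":[2,0,-8],"angular":[0,0,0],"jaw":1},{"translation":[0,0,-11],"angular":[0,0,0],"jaw":1},{"translation":[-3,0,-13],"angular":[0,0,0],"jaw":1},{"translation":[-6,0,-14],"angular":[0,0,0],"jaw":1}])

```text
time: 35.0
eef_pos: [0.5865, 0.0371, 0.3194]
orientation: [-2.529, -0.002, -0.234]
contact_force: [-0.5, 0.4, 1.1]
grip_width: -0.0004
grasp_force: 0.0
```

Call:
carry_out(targets=[{"translation":[0,0,0],"angular":[0,0,0],"jaw":1},{"translation":[0,0,0],"angular":[0,0,0],"jaw":1},{"translation":[0,0,0],"angular":[0,0,0],"jaw":1},{"translation":[0,0,0],"angular":[0,0,0],"jaw":1}])

```text
time: 35.4
eef_pos: [0.5877, 0.0396, 0.317]
orientation: [-2.53, 0.001, -0.231]
contact_force: [0.0, -0.4, -0.1]
grip_width: 0.0001
grasp_force: 0.0
```

```bash
python3 - <<'E'
from h import *
s,RR=st()
from station import arm
n="wrist";m=arm.camera_model(n);q,d=arm.capture(n);z=dict(p=q,d=d,T=m["pose"],f=240/np.tan(np.radians(m["vertical_fov"]/2)),cx=m["cx"],cy=m["cy"]);cv2.imwrite("pics/w10.png",q)
c=q.astype(int);P=cloud(z)-O;X,Y,h=P@XS*1e3,P@YS*1e3,P@ZS*1e3
k=(c[...,2]-np.maximum(c[...,0],c[...,1])>60)&(abs(X)<16)&(Y<-30)&(Y>-100)&(h>20)&(d>0);print("handle",k.sum(),"Y",np.percentile(Y[k],[.5,99.5]),"X",np.percentile(X[k],[3,97]),"h",np.median(h[k]))
k=(abs(X)<7)&(Y>28)&(Y<60)&(abs(h-31)<8)&(d>0);print("nose",k.sum(),Y[k].max() if k.any() else '')
A=np.arctan2(Y,X);r=np.hypot(X,Y);k=(c[...,2]>c[...,0]+60)&(r>40)&(r<82)&(abs(np.sin(A))<.4)&(h>5)&(h<30)&(d>0);print("wing",np.polyfit(X[k],Y[k],1))
E
```

```text
t 35.4 j [-0.45  0.31  0.87  1.54 -0.84  1.55 -1.31] p [0.5877 0.0396 0.317 ] F [ 0.  -0.4 -0.1] M [-0.62  0.11  0.06] w 0.0001 gf 0.0
 sp xyz mm [ -4.1 -31.8 157.5] toolz.-ZS 1.0 y-angle -3.141
handle 1391 Y [-87.71715239 -39.12686827] X [-14.21290518   5.24578512] h 32.96912875131645
nose 0 
wing [-0.00367178 -2.7319067 ]
```

```bash
python3 -c "
from station import arm
print(arm.hand_in())"
```

```text
the job is handed in; nothing more can be done
None
```

I screwed the nut down to the 0.60 position, pushed the lock pin home through the slot and cross hole against a firm stop, kept the arm clear of the tubes and other items, and handed the job in at about 35 s; no verdict came back.

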